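# Snap the covers onto the switch bases

### The arm

A 7-joint arm with a two-finger parallel gripper is mounted at the origin on the work surface. World frame = base frame: x ahead of the robot, y to its left, z up, the work surface at z = 0. Lengths are in m, angles in degrees, forces in N, time in s.
With the tool pointing down it reaches from about 0.425 to 0.875 m from the base axis. Payload 4.7 kg.
Tool frame: the origin (TCP) lies on the front face of the gripper's body, between the roots of the fingers; the fingertips stand 70 mm ahead of it and the grasp point (between the pads) lies 51 mm ahead of it; z points along the fingers, y is the direction in which the jaws open and shut (so a half turn about z gives the same grasp; the last joint's range is limited). The gripper opens to 87 mm and grips with 3 to 60 N. Pads are 19 mm wide; open, the fingers measure 117 mm over their backs; the gripper's body (75 mm by 190 mm) begins 51 mm behind the grasp point.
Start: joints at [74.949, 18.392, -4.016, 83.108, 1.295, 78.541, -3.26], TCP at [0.178, -0.625, 0.292] pointing down, gripper open.
Joint ranges: [-163.93, 163.93], [-17.29, 119.83], [-79.2, 71.16], [3.27, 140.29], [-89.18, 269.18], [5.43, 117.66], [-154.24, 154.24]. Speed limits (degrees/s): [147.25, 147.25, 180, 180, 180, 180, 180].

### API

Orientations are given as [roll, pitch, yaw] about the fixed x, y, z axes, in that order (R = Rz(yaw) Ry(pitch) Rx(roll)).
In Python, from cell import env gives the robot as it stands.
- The arm moves only by the tool drive_tool, never from a script. Its argument "commands" is a list of rows, each a list of 7 numbers: the shift along the tool's x, y, z in cm, then the turn, a rotation vector about the tool's x, y, z in degrees, then the opening, from 0 (shut) to 1 (fully open). In form: [[tx, ty, tz, rx, ry, rz, hand], ...]. A call has 1 to 20 rows; each row shifts and turns the commanded pose from where the row before left it, along the tool's axes as they then stand; what a row does not reach is not made up. A row lasts 1/12 s, in which the tool goes at most 41.7 mm and 7.16 degrees, less where a joint would pass 70% of its speed; a pose out of reach is approached as far as the arm can. A call is refused whole if a number of a shift passes 4.17 or a number of a turn 7.16, either way. A call with a gripper value outside its range is refused whole. The fingers move at their own pace and stop on an object; "force" is the grip in N (left out, the last holds). Time passes only in rows, so rows that do not move let the fingers close. It gives the time, the measured TCP pose, the force and the opening at its end, in the units of the state.
- env.get_obs(): the state, without advancing time (a new reading comes with each control period).
- env.read_camera(name): name is "scene" or "top"; returns a dict with "img" (480x640x3 uint8, blue, green, red), "mtx" (3x3 intrinsics, pixels), "k1" (the pictures are not rectified: a ray, as slopes to the right and down, at radius r is drawn at 1 + k1 r^2 times it, then the intrinsics apply), "pose" (4x4, takes a point from camera to world coordinates). Camera axes: x right, y down, z forward; pixel columns grow to the right and rows downward; lengths in m; the calibration is good to about 2 mm. A picture is of the moment at which its call begins. There is no depth.
- env.sign_off(): hands the job in, once; it reports no verdict.
The state is a dict: "time_s": time; "qpos": joint angles; "joint_velocities": joint speeds; "effort": joint torques, N m; "tool_pos": TCP position; "tool_rot": TCP orientation; "force": force on the tool from outside, world axes, zero at the start; "wrist_torque": the same for the moment, N m; "grip_width": finger opening in m.
Only numpy, scipy, OpenCV 4.12 (cv2) and the standard library are available. Lean on these libraries where they do the work, as an engineer would, in place of code of your own. Each camera call takes 0.05 s, during which the arm holds its last target.

### The job

First take the wooden packing bars off the switch bases and put them in the grey tray. Then lay every loose dark cover on a base of its own, any base, and press it down until it snaps past the clips and sits fully home and level. Leave the screwdriver, the jar and the steel cup alone.

Things in the scene. Friction and masses are not known exactly. Their poses are not given: they have to be found in the camera images.
- fixture: aluminium plate 210 (x) x 200 (y) x 12 mm fixed to the bench, with four white switch bases, 2 x 2, 100 mm apart along x, 92 mm along y. Origin: centre of its underside, z up. At both x ends of each base a sprung steel leaf clip, slanting outward to the top, holds up a cover laid in; pressed straight down with 8 to 16 N the clips yield 2 mm sideways and snap back over its edges
- seat1 (a point): middle of a base's pocket floor, where a cover's underside belongs, 22 mm above the bench; axes as the fixture's, the cover's long side goes along x (either way round). Pocket 56 mm wide in y between guide walls that flare out to 64 mm at 15 mm above the floor. A cover laid in rests on the clips with its underside about 11 mm above the floor until pressed
- seat2 (a point): the same point of another base, as seat1
- seat3 (a point): the same point of another base, as seat1
- seat4 (a point): the same point of another base, as seat1
- cover1: loose dark plastic cover, 45 g: flat plate 60 (x) x 50 (y) x 6 mm with an upright grip rib in the middle, 30 (x) x 14 (y) mm, rising 18 mm above the plate (24 mm over all). Origin: centre of its underside; z up; a half turn about z makes no difference. Starts flat on the bench. Only three or four of the covers are there
- cover2: a cover like cover1; may be absent
- cover3: a cover like cover1; may be absent
- cover4: a cover like cover1; may be absent
- bar1: loose wooden packing bar, 18 (x) x 78 (y, long) x 16 mm, 30 g, any side may end up on top. Origin: centre of its underside as it starts. Starts lying along y across the guide walls of the base of seat1, its underside 15 mm above the pocket floor. Two to four of the bars are there; may be absent
- bar2: loose wooden packing bar, 18 (x) x 78 (y, long) x 16 mm, 30 g, any side may end up on top. Origin: centre of its underside as it starts. Starts lying along y across the guide walls of the base of seat2, its underside 15 mm above the pocket floor. Two to four of the bars are there; may be absent
- bar3: loose wooden packing bar, 18 (x) x 78 (y, long) x 16 mm, 30 g, any side may end up on top. Origin: centre of its underside as it starts. Starts lying along y across the guide walls of the base of seat3, its underside 15 mm above the pocket floor. Two to four of the bars are there; may be absent
- bar4: loose wooden packing bar, 18 (x) x 78 (y, long) x 16 mm, 30 g, any side may end up on top. Origin: centre of its underside as it starts. Starts lying along y across the guide walls of the base of seat4, its underside 15 mm above the pocket floor. Two to four of the bars are there; may be absent
- tray: grey plastic tray fixed to the bench, 210 (x) x 130 (y) x 30 mm outside, 4 mm walls, floor 4 mm thick. Origin: centre of its underside, z up
- screwdriver: screwdriver lying on the bench, to be left alone; its origin lies within its length, at bench level
- jar: white jar, 56 mm across and 70 mm high, to be left alone; origin: centre of its underside
- cup: small steel cup, 66 mm across and 60 mm high, to be left alone; origin: centre of its underside
Not all that is in view belongs to the job. Leave any blue or turquoise look-alike of the bar4 alone.

How it is judged:
By the outcome, as a careful person would: the job done as asked, in the order asked, and still so for the second after the job is handed in, with the robot touching nothing.
Of cover1, cover2, cover3, cover4 only 3 to 4 are there at a start; the rules pass over those that are not, and their reading is None.
Of bar1, bar2, bar3, bar4 only 2 to 4 are there at a start; the rules pass over those that are not, and their reading is None.
At some moment in a run one of cover1, cover2, cover3, cover4 may be knocked a few centimetres aside while the robot is not near it.
It also fails if it takes over 210 s, if anything falls off the work surface, if the arm or the gripper's body presses on something with over 40 N, if the wrist force passes 120 N, or if a joint passes its speed limit or range.

## Working session

There is one attempt and no reset: what is moved stays moved. The work goes in short steps, Python scripts to look and compute and a tool call to move; the robot and the scene stay as the last step left them, time stands still between calls to the robot, and variables do not carry over. Pictures are saved under pics/ and viewed, and the job is handed in when it is done.

Besides the shell and the picture viewer there is one more tool, called after "Request:" as name(argument=value, ...) on one line, values as JSON. drive_tool: Moves the arm, as the interface text tells. Its arguments: {"type":"object","properties":{"commands":{"type":"array"},"force":{"type":"number"}},"required":["commands"]}

```bash
ls; mkdir -p pics
python3 - <<'E'
from cell import env
import cv2,numpy as np
o=env.get_obs();print(o)
for n in ("scene","top"):
    c=env.read_camera(n);cv2.imwrite(f"pics/{n}0.png",c["img"]);print(n,c["mtx"].tolist(),c["k1"],np.round(c["pose"],4).tolist())
E
```

```text
pics
{'time_s': 0.0, 'qpos': array([74.94660242, 18.43901803, -4.01442869, 83.17457446,  1.29418508,
       78.54000297, -3.25904461]), 'joint_velocities': array([ 0.0108774 , -0.00543626, -0.01397345, -0.08311324,  0.00988409,
       -0.0590486 , -0.04484132]), 'effort': array([ 4.71169369e-04, -4.91298938e+01, -4.03821375e-01, -3.12528920e+01,
       -6.40775403e-02,  4.35592909e-02,  1.48785712e-04]), 'tool_pos': array([ 0.17748809, -0.62486692,  0.29116457]), 'tool_rot': array([-1.79891596e+02,  5.25203654e-03,  1.58628911e+01]), 'force': array([-0.63737255, -0.98507543, -0.3030413 ]), 'wrist_torque': array([ 0.02097706, -0.06265398, -0.00196158]), 'grip_width': 0.08709191256200355}
scene [[435.81637478442616, 0.0, 323.20960255186645], [0.0, 435.81637478442616, 234.34204277352046], [0.0, 0.0, 1.0]] -0.005055678243160071 [[0.0636, 0.8297, -0.5546, 1.1089], [0.9979, -0.0452, 0.0467, -0.013], [0.0137, -0.5564, -0.8308, 0.7845], [0.0, 0.0, 0.0, 1.0]]
top [[513.0737943206888, 0.0, 314.88828292466224], [0.0, 513.0737943206888, 241.7760594711864], [0.0, 0.0, 1.0]] -0.07655983837710988 [[0.0171, -0.9979, 0.0633, 0.5453], [-0.9998, -0.0176, -0.0077, 0.0078], [0.0088, -0.0631, -0.998, 1.2065], [0.0, 0.0, 0.0, 1.0]]
```

View pics/scene0.png

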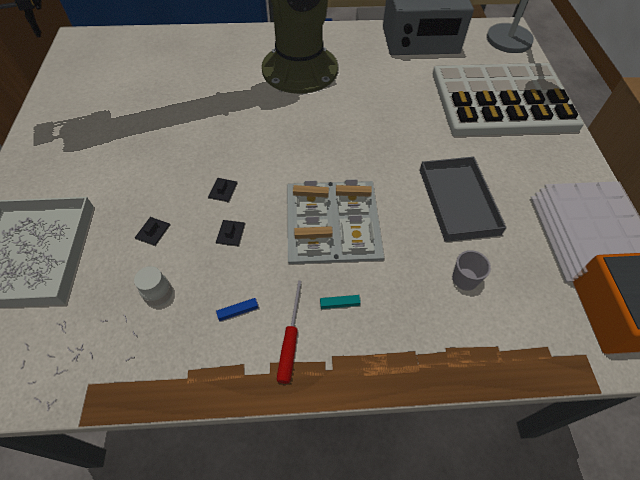

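View pics/top0.png

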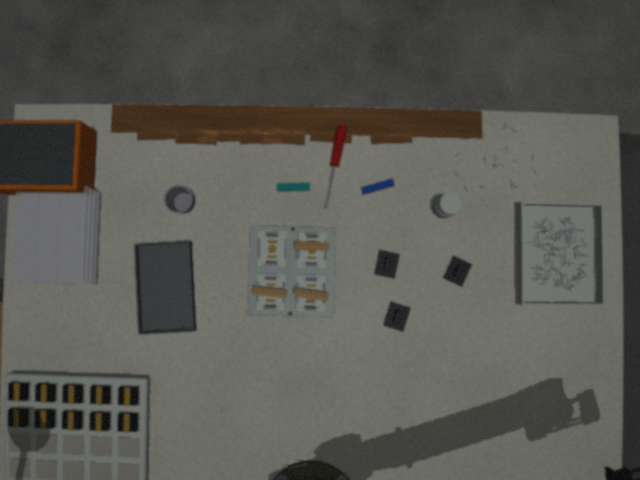

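```bash
cat > h.py <<'E'
from cell import env
import cv2,numpy as np
def ray(c,px):
    K=c["mtx"];p=(np.array(px,float)-K[:2,2])/[K[0,0],K[1,1]]
    u=p.copy()
    for _ in range(8): u=p/(1+c["k1"]*(u@u))
    R=c["pose"]
    return R[:3,3],R[:3,:3]@np.array([u[0],u[1],1.])
def plane(c,px,z):
    o,d=ray(c,px);return o+d*(z-o[2])/d[2]
def two(c1,p1,c2,p2):
    o,d=ray(c1,p1);q,e=ray(c2,p2)
    A=np.stack([d,-e],1);s,*_=np.linalg.lstsq(A,q-o,rcond=None)
    a,b=o+d*s[0],q+e*s[1];return (a+b)/2,np.linalg.norm(a-b)
def proj(c,P):
    R=c["pose"];v=R[:3,:3].T@(np.array(P)-R[:3,3]);u=v[:2]/v[2]
    u=u*(1+c["k1"]*(u@u));return u*[c["mtx"][0,0],c["mtx"][1,1]]+c["mtx"][:2,2]
def crop(c,x0,y0,x1,y1,name,s=4):
    im=cv2.resize(c["img"][y0:y1,x0:x1],None,fx=s,fy=s,interpolation=cv2.INTER_CUBIC)
    for x in range((x0//20+1)*20,x1,20): cv2.putText(im,str(x),((x-x0)*s,10),0,.35,(0,0,255),1);cv2.line(im,((x-x0)*s,12),((x-x0)*s,18),(0,0,255),1)
    for y in range((y0//20+1)*20,y1,20): cv2.putText(im,str(y),(0,(y-y0)*s),0,.35,(0,0,255),1)
    cv2.imwrite("pics/"+name,im)
E
python3 - <<'E'
from h import *
t=env.read_camera("top");s=env.read_camera("scene")
crop(t,240,215,480,335,"t1.png",3);crop(s,120,160,400,330,"s1.png",2.8 and 3) if 0 else crop(s,130,165,395,270,"s1.png",3)
for n,c,roi in(("top",t,(350,230,490,340)),("scene",s,(120,165,260,255))):
    x0,y0,x1,y1=roi;im=c["img"][y0:y1,x0:x1];m=(im.max(2)<75).astype(np.uint8)
    k,_,st,ce=cv2.connectedComponentsWithStats(m)
    for i in range(1,k):
        if st[i,4]>100:
            print(n,st[i],ce[i]+[x0,y0],plane(c,ce[i]+[x0,y0],.006).round(4))
            cs,_=cv2.findContours((_==0).astype(np.uint8)if 0 else (cv2.connectedComponents(m)[1]==i).astype(np.uint8),0,1)
            r=cv2.minAreaRect(cs[0]);b=cv2.boxPoints(r)+[x0,y0];print(np.array([plane(c,q,.006)[:2] for q in b]).round(3).tolist())
    # wood
    h=cv2.cvtColor(c["img"],cv2.COLOR_BGR2HSV)
    m=cv2.inRange(h,(8,80,70),(25,255,255))
    k,l,st,ce=cv2.connectedComponentsWithStats(m)
    for i in range(1,k):
        if 30<st[i,4]<1500:
            print(n,"wood",st[i],ce[i].round(1),plane(c,ce[i],.053).round(4))
    m=((h[...,1]<60)&(h[...,2]<110)).astype(np.uint8)
E
```

```text
top [ 25  20  24  28 521] [386.48176583 263.72360845] [ 0.5728 -0.1703  0.006 ]
[[0.548, -0.141], [0.606, -0.152], [0.597, -0.2], [0.539, -0.189]]
top [ 93  26  29  30 521] [456.97696737 270.64491363] [ 0.5591 -0.3375  0.006 ]
[[0.542, -0.302], [0.596, -0.327], [0.576, -0.373], [0.522, -0.348]]
top [ 34  72  26  29 526] [396.41444867 316.0513308 ] [ 0.451  -0.1948  0.006 ]
[[0.43, -0.163], [0.486, -0.179], [0.472, -0.227], [0.416, -0.21]]
top wood [112 105   9  15  40] [114.4 112.2] [0.9115 0.4694 0.053 ]
top wood [119 118  20   5  33] [129.1 120.1] [0.893  0.4335 0.053 ]
top wood [   0  120   84   72 1125] [ 51.5 157.7] [0.8029 0.6134 0.053 ]
top wood [443 132  14   5  31] [449.3 134.8] [ 0.8713 -0.3072  0.053 ]
top wood [295 242  33  12 252] [311.2 246. ] [0.6087 0.0069 0.053 ]
top wood [269 245   7   8  43] [272.  248.4] [0.6017 0.0951 0.053 ]
top wood [253 287  33  11 236] [269.  291.6] [0.5046 0.0998 0.053 ]
top wood [294 289  34  13 260] [310.4 294.3] [0.5003 0.0068 0.053 ]
top wood [  0 302   2  50  77] [  0.4 322.5] [0.4203 0.7168 0.053 ]
top wood [ 14 383   5  18  81] [ 16.2
[... 1513 characters left out ...]

scene wood [507  90   9  11  55] [510.8  94.6] [0.2108 0.5432 0.053 ]
scene wood [562 103  11  12  60] [567.1 108.3] [0.2697 0.6715 0.053 ]
scene wood [489 105   9  12  62] [493.  110.9] [0.2708 0.4785 0.053 ]
scene wood [513 105  11  11  63] [518.  110.1] [0.2707 0.543  0.053 ]
scene wood [538 104  11  11  61] [542.6 109.1] [0.2698 0.6073 0.053 ]
scene wood [464 106   9  12  62] [468.  111.5] [0.27   0.4146 0.053 ]
scene wood [293 185  36  17 321] [310.8 191.1] [0.5068 0.0085 0.053 ]
scene wood [336 185  36  16 306] [353.2 190.1] [0.5089 0.1004 0.053 ]
scene wood [294 226  39  14 304] [312.9 231.1] [0.6117 0.0076 0.053 ]
scene wood [352 230   9   8  59] [356.  233.6] [0.6223 0.0945 0.053 ]
```

View pics/t1.png

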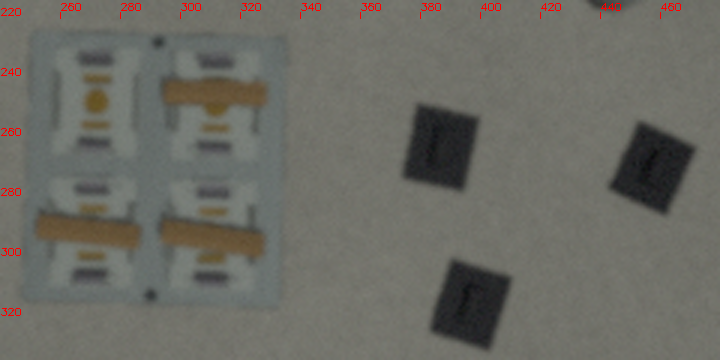

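View pics/s1.png

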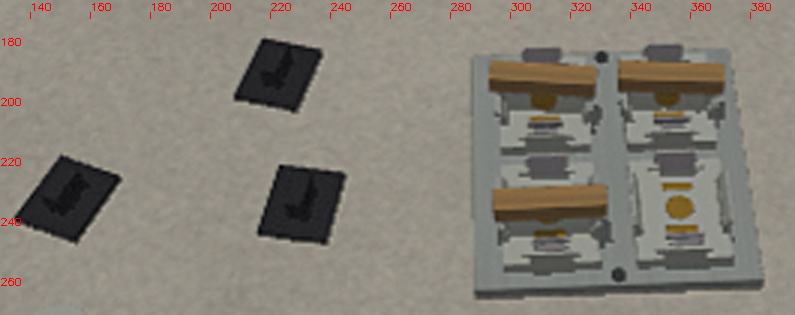

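```bash
cat > m.py <<'E'
from h import *
t=env.read_camera("top");s=env.read_camera("scene")
for n,c in(("top",t),("scene",s)):
    h=cv2.cvtColor(c["img"],cv2.COLOR_BGR2HSV)
    roi=np.zeros(h.shape[:2],np.uint8)
    m=cv2.inRange(h,(8,80,70),(25,255,255))
    x0,y0,x1,y1=(240,215,345,325) if n=="top" else (280,170,390,270)
    roi[y0:y1,x0:x1]=1
    k,l,st,ce=cv2.connectedComponentsWithStats(m*roi)
    for i in range(1,k):
        if st[i,4]>150:
            cs,_=cv2.findContours((l==i).astype(np.uint8),0,1);r=cv2.minAreaRect(cs[0]);b=cv2.boxPoints(r)
            P=np.array([plane(c,q,.053)[:2] for q in b]);e=[P[1]-P[0],P[2]-P[1]];e=max(e,key=np.linalg.norm)
            print(n,"bar",np.round(r[0],1),P.mean(0).round(4),"ang",round(np.degrees(np.arctan2(e[1],e[0])),1),np.linalg.norm(e).round(3))
    # brass circle centre on pocket floor
    g=cv2.cvtColor(c["img"],cv2.COLOR_BGR2LAB).astype(int)
    print(n,"bench lab",np.median(g[215:225,350:400].reshape(-1,3),0),"plate",g[270,290] if n=="top" else g[200,330])
    m=((g[...,2]<129 if n=="top" else g[...,2]<130)).astype(np.uint8)*roi
    m=cv2.morphologyEx(m,cv2.MORPH_OPEN,np.ones((3,3)))
    k,l,st,ce=cv2.connectedComponentsWithStats(m);i=1+np.argmax(st[1:,4]);
    cs,_=cv2.findContours((l==i).astype(np.uint8),0,1);r=cv2.minAreaRect(cs[0]);b=cv2.boxPoints(r)
    P=np.array([plane(c,q,.012)[:2] for q in b]);print(n,"fix",b.round(1).tolist(),P.round(3).tolist(),P.mean(0).round(4))
    # tray
    m=(c["img"].max(2)<(70 if n=="top" else 100)).astype(np.uint8)
    r2=np.zeros_like(m)
    if n=="top": r2[225:345,125:205]=1
    else: r2[150:250,410:510]=1
    k,l,st,ce=cv2.connectedComponentsWithStats(m*r2);i=1+np.argmax(st[1:,4])
    cs,_=cv2.findContours((l==i).astype(np.uint8),0,1);r=cv2.minAreaRect(cs[0]);b=cv2.boxPoints(r)
    P=np.array([plane(c,q,.03)[:2] for q in b]);print(n,"tray",P.round(3).tolist(),P.mean(0).round(3))
crop(t,240,215,345,325,"t2.png",7 if 0 else 5)
E
python3 m.py
```

```text
top bar [310.8 247.1] [0.6062 0.0078] ang -95.3 0.073
top bar [269.  291.6] [0.5048 0.0996] ang -94.4 0.073
top bar [309.9 295.6] [0.4974 0.0078] ang -94.7 0.073
top bench lab [123. 127. 132.] plate [116 125 129]
top fix [[308.0, 232.0], [315.0, 232.0], [315.0, 237.0], [308.0, 237.0]] [[0.644, 0.015], [0.644, -0.001], [0.632, -0.002], [0.632, 0.015]] [0.6379 0.0067]
top tray [[0.609, 0.418], [0.618, 0.284], [0.412, 0.267], [0.402, 0.4]] [0.51  0.342]
scene bar [310.3 193.3] [0.5126 0.007 ] ang 83.3 0.077
scene bar [353.5 188.9] [0.5055 0.1014] ang 84.2 0.077
scene bar [313.  232.9] [0.6158 0.0078] ang 91.0 0.078
scene bench lab [149. 128. 132.] plate [138 126 130]
scene fix [[349.0, 215.0], [361.0, 215.0], [361.0, 221.0], [349.0, 221.0]] [[0.545, 0.09], [0.547, 0.117], [0.563, 0.115], [0.561, 0.089]] [0.554  0.1027]
scene tray [[0.416, 0.261], [0.355, 0.419], [0.625, 0.417], [0.669, 0.281]] [0.516 0.344]
```

View pics/t2.png

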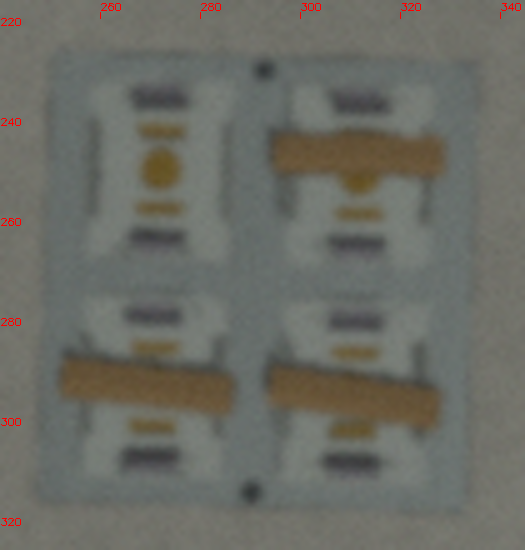

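Run:
```python
from h import *
t=env.read_camera("top");s=env.read_camera("scene")
f=lambda a,z:plane(t,[240+a[0]/5,215+a[1]/5],z)[:2]
d1,d2=f((264,70),.012),f((251,491),.012);print("dots",d1,d2,(d1+d2)/2,np.linalg.norm(d1-d2))
c=np.array([f(q,.012) for q in((52,53),(478,61),(466,513),(35,503))]);print("corners",c.round(4).tolist(),c.mean(0),np.linalg.norm(np.diff(c,axis=0),axis=1),np.degrees(np.arctan2(*(c[0]-c[3]+c[1]-c[2])[::-1])))
print("circle A z22",f((160,170),.022))
for n,u,l in(("A",(160,101),(158,237)),("B",(362,105),(357,243)),("C",(153,316),(150,457)),("D",(356,321),(351,462))):
    a,b=f(u,.034),f(l,.034);print(n,(a+b)/2,(a-b),np.degrees(np.arctan2(*(a-b)[::-1])))
print(two(t,(292.8,229),s,(327.3,185)),two(t,(290.2,313.2),s,(332.7,277)))
# scene: dots reversed? 
d1=plane(s,(327.2,184.5),.012);d2=plane(s,(332.5,256.8),.012);print(d1,d2)
crop(s,280,165,390,270,"s2.png",5)
```

```text
dots [0.64997031 0.05062674] [0.45428686 0.05284306] [0.55212858 0.0517349 ] 0.19569600537804419
corners [[0.6562, 0.1499], [0.656, -0.0493], [0.4458, -0.0469], [0.4469, 0.1528]] [0.55122155 0.05162566] [0.19924785 0.21021161 0.19969886] -0.7239546989892967
circle A z22 [0.60187038 0.0974103 ]
A [0.60179611 0.09697556] [0.06229884 0.00046915] 0.4314636669352799
B [0.60112498 0.00520982] [ 0.06323898 -0.00118421] -1.072790238981731
C [0.5025682  0.09824235] [ 6.40528020e-02 -4.77316558e-06] -0.004269637447162934
D [0.50190827 0.00621516] [ 0.06406823 -0.0011569 ] -1.0344937902607285
(array([0.63155948, 0.03763546, 0.21882092]), np.float64(0.011144565544322785)) (array([ 0.41426043,  0.07697959, -0.51756774]), np.float64(0.008319636196445846))
[0.45541939 0.04841159 0.012     ] [0.64995973 0.04598729 0.012     ]
```

View pics/s2.png

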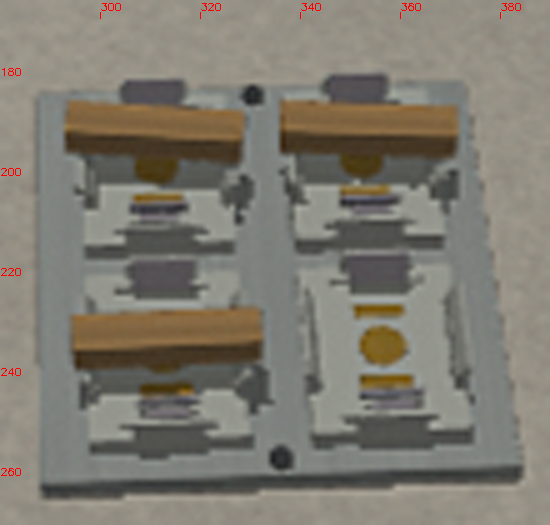

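```bash
cat > go.py <<'E'
import sys
from h import *
from scipy.spatial.transform import Rotation as Ro
o=env.get_obs();p=o["tool_pos"];r=o["tool_rot"]
R=Ro.from_euler("xyz",r,degrees=True)
x,y,z,yaw=map(float,sys.argv[1:5])
T=Ro.from_euler("xyz",[180,0,yaw],degrees=True)
d=np.array([x,y,z])-p
print("t",round(o["time_s"],2),"pos",p.round(4),"rot",r.round(2),"w",o["grip_width"].round(4),"F",o["force"].round(1))
print("translate first (cm)",(R.inv().apply(d)*100).round(2),"then rotvec",np.degrees((R.inv()*T).as_rotvec()).round(2),"| or after turning, translate",(T.inv().apply(d)*100).round(2))
E
python3 go.py 0.5003 0.0068 0.22 83
```

```text
Traceback (most recent call last):
  File "go.py", line 9, in <module>
    print("t",round(o["time_s"],2),"pos",p.round(4),"rot",r.round(2),"w",o["grip_width"].round(4),"F",o["force"].round(1))
                                                                         ^^^^^^^^^^^^^^^^^^^^^
AttributeError: 'float' object has no attribute 'round'
```

```bash
sed -i 's/o\["grip_width"\].round(4)/round(o["grip_width"],4)/' go.py
python3 go.py 0.5003 0.0068 0.22 83
```

```text
t 0.4 pos [ 0.1776 -0.6252  0.2921] rot [-179.99    0.     15.86] w 0.087 F [-0.4  0.1 -0.1]
translate first (cm) [ 48.31 -51.98   7.22] then rotvec [-1.000e-02 -0.000e+00 -6.714e+01] | or after turning, translate [66.66 24.33  7.21]
```

Request:
drive_tool(commands=[[2.4,-2.6,0,0,0,0,0.45],[2.4,-2.6,0,0,0,0,0.45],[2.4,-2.6,0,0,0,0,0.45],[2.4,-2.6,0,0,0,0,0.45],[2.4,-2.6,0,0,0,0,0.45],[2.4,-2.6,0,0,0,0,0.45],[2.4,-2.6,0,0,0,0,0.45],[2.4,-2.6,0,0,0,0,0.45],[2.4,-2.6,0,0,0,0,0.45],[2.4,-2.6,0,0,0,0,0.45],[2.4,-2.6,0,0,0,0,0.45],[2.4,-2.6,0,0,0,0,0.45],[2.4,-2.6,0.5,0,0,0,0.45],[2.4,-2.6,0.5,0,0,0,0.45],[2.4,-2.6,0.5,0,0,0,0.45],[2.4,-2.6,0.5,0,0,0,0.45],[2.4,-2.6,0.5,0,0,0,0.45],[2.4,-2.6,0.5,0,0,0,0.45]], force=25)

```text
time_s: 1.9
tool_pos: [0.4657, -0.0554, 0.2624]
tool_rot: [179.9, -0.0, 15.8]
force: [0.3, -1.0, -0.1]
grip_width: 0.0392
```

Request:
drive_tool(commands=[[0,0,0,0,0,-6.7,0.45],[0,0,0,0,0,-6.7,0.45],[0,0,0,0,0,-6.7,0.45],[0,0,0,0,0,-6.7,0.45],[0,0,0,0,0,-6.7,0.45],[0,0,0,0,0,-6.7,0.45],[0,0,0,0,0,-6.7,0.45],[0,0,0,0,0,-6.7,0.45],[0,0,0,0,0,-6.7,0.45],[0,0,0,0,0,-6.7,0.45],[0,0,0,0,0,0,0.45]])

```text
time_s: 2.82
tool_pos: [0.4653, -0.057, 0.2624]
tool_rot: [180.0, 0.0, 83.0]
force: [-0.2, 0.5, -0.9]
grip_width: 0.0392
```

```bash
python3 go.py 0.5003 0.0068 0.16 83
```

```text
t 2.82 pos [ 0.4653 -0.057   0.2624] rot [1.7998e+02 2.0000e-02 8.3030e+01] w 0.0392 F [-0.2  0.5 -0.9]
translate first (cm) [ 6.76  2.7  10.24] then rotvec [0.02 0.02 0.03] | or after turning, translate [ 6.76  2.7  10.24]
```

Request:
drive_tool(commands=[[2.25,0.9,0,0,0,0,0.45],[2.25,0.9,0,0,0,0,0.45],[2.25,0.9,2.0,0,0,0,0.45],[0,0,2.0,0,0,0,0.45],[0,0,2.0,0,0,0,0.45],[0,0,2.0,0,0,0,0.45],[0,0,2.0,0,0,0,0.45],[0,0,0,0,0,0,0.45]])

```text
time_s: 3.48
tool_pos: [0.4979, 0.0065, 0.1587]
tool_rot: [-179.6, -0.0, 82.7]
force: [-0.1, -0.2, 0.2]
grip_width: 0.0391
```

```bash
python3 go.py 0.5003 0.0068 0.11 83
python3 - <<'E'
from h import *
s=env.read_camera("scene");crop(s,250,100,400,270,"s3.png",4 if 0 else 3);t=env.read_camera("top");crop(t,230,210,350,330,"t3.png",4)
E
```

```text
t 3.48 pos [0.4979 0.0065 0.1587] rot [-179.61   -0.     82.69] w 0.0391 F [-0.1 -0.2  0.2]
translate first (cm) [0.06 0.26 4.87] then rotvec [-0.39 -0.   -0.31] | or after turning, translate [0.06 0.23 4.87]
```

View pics/s3.png

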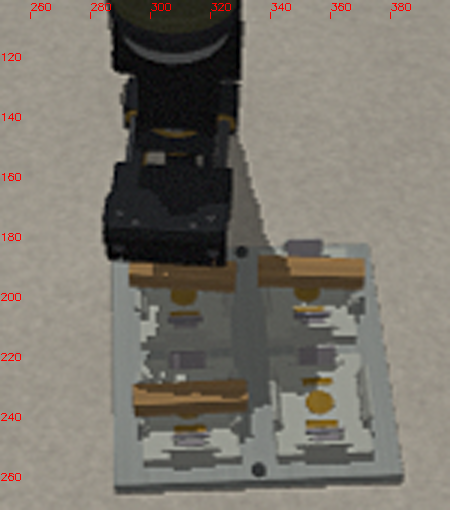

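View pics/t3.png

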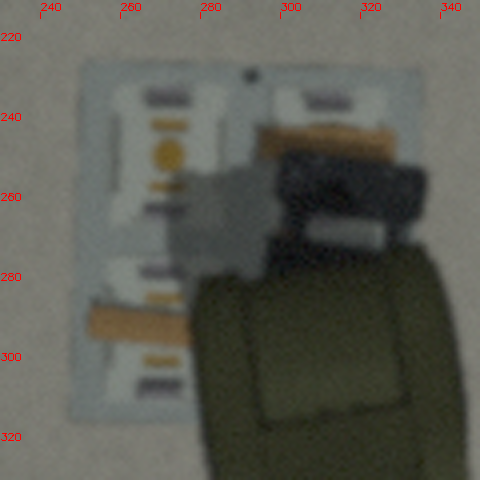

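Request:
drive_tool(commands=[[0,0.2,1.2,0,0,0,0.45],[0,0,1.2,0,0,0,0.45],[0,0,1.2,0,0,0,0.45],[0,0,1.2,0,0,0,0.45],[0,0,0,0,0,0,0.45],[0,0,0,0,0,0,0.45]])

```text
time_s: 4.08
tool_pos: [0.5017, 0.0064, 0.1132]
tool_rot: [-179.9, -0.0, 82.9]
force: [-0.1, 0.3, 0.5]
grip_width: 0.0391
```

```bash
python3 go.py 0.5003 0.0068 0.11 83
```

```text
t 4.08 pos [0.5017 0.0064 0.1132] rot [-1.7987e+02 -1.0000e-02  8.2870e+01] w 0.0391 F [-0.1  0.3  0.5]
translate first (cm) [ 0.02 -0.14  0.32] then rotvec [-0.13 -0.01 -0.13] | or after turning, translate [ 0.02 -0.14  0.32]
```

Request:
drive_tool(commands=[[0,-0.1,0.3,0,0,0,0.45],[0,0,0,0,0,0,0.45],[0,0,0,0,0,0,0.1],[0,0,0,0,0,0,0.1],[0,0,0,0,0,0,0.1],[0,0,0,0,0,0,0.1],[0,0,0,0,0,0,0.1],[0,0,0,0,0,0,0.1]])

```text
time_s: 4.75
tool_pos: [0.5015, 0.0064, 0.1114]
tool_rot: [180.0, 0.0, 82.9]
force: [0.4, -0.4, 0.9]
grip_width: 0.0175
```

Request:
drive_tool(commands=[[0,0,-1,0,0,0,0.1],[0,0,-2,0,0,0,0.1],[0,0,-2,0,0,0,0.1],[0,0,-2,0,0,0,0.1],[0,0,0,0,0,0,0.1]])

```text
time_s: 5.17
tool_pos: [0.5039, 0.0069, 0.1857]
tool_rot: [179.6, 0.0, 82.9]
force: [1.4, 0.2, 0.3]
grip_width: 0.0177
```

```bash
python3 go.py 0.45 0.342 0.18 90
python3 - <<'E'
from h import *
s=env.read_camera("scene");crop(s,250,80,400,270,"s4.png",3)
E
```

```text
t 5.17 pos [0.5039 0.0069 0.1857] rot [1.7958e+02 1.0000e-02 8.2870e+01] w 0.0177 F [1.4 0.2 0.3]
translate first (cm) [32.59 -9.51  0.49] then rotvec [ 0.42  0.04 -7.13] | or after turning, translate [33.51 -5.39  0.57]
```

View pics/s4.png

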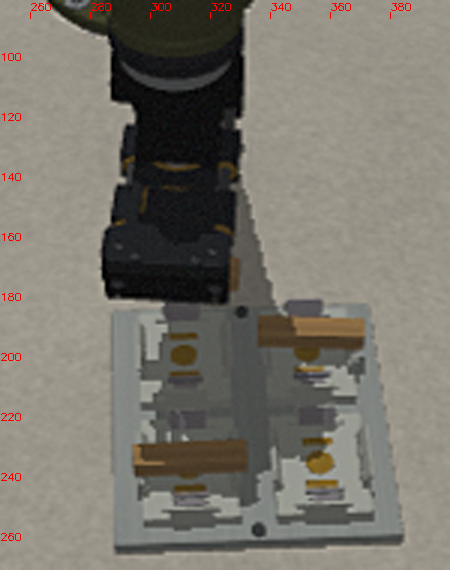

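Request:
drive_tool(commands=[[0,0,0,0,0,-7.1,0.1],[2.8,-0.45,0,0,0,0,0.1],[2.8,-0.45,0,0,0,0,0.1],[2.8,-0.45,0,0,0,0,0.1],[2.8,-0.45,0,0,0,0,0.1],[2.8,-0.45,0,0,0,0,0.1],[2.8,-0.45,0,0,0,0,0.1],[2.8,-0.45,0,0,0,0,0.1],[2.8,-0.45,0,0,0,0,0.1],[2.8,-0.45,0,0,0,0,0.1],[2.8,-0.45,0,0,0,0,0.1],[2.8,-0.45,0,0,0,0,0.1],[2.2,-0.45,0,0,0,0,0.1],[0,0,2,0,0,0,0.1],[0,0,2,0,0,0,0.1],[0,0,2,0,0,0,0.1],[0,0,2,0,0,0,0.1],[0,0,0,0,0,0,0.1],[0,0,0,0,0,0,0.1]])

```text
time_s: 6.8
tool_pos: [0.4466, 0.3359, 0.0999]
tool_rot: [-179.8, 0.1, 90.0]
force: [0.3, 0.5, 0.9]
grip_width: 0.0173
```

```bash
python3 go.py 0.45 0.337 0.081 90
```

```text
t 6.8 pos [0.4466 0.3359 0.0999] rot [-1.7981e+02  9.0000e-02  8.9980e+01] w 0.0173 F [0.3 0.5 0.9]
translate first (cm) [0.12 0.35 1.89] then rotvec [-0.19  0.09 -0.02] | or after turning, translate [0.11 0.34 1.89]
```

Request:
drive_tool(commands=[[0,0,0.9,0,0,0,0.1],[0,0,0.9,0,0,0,0.1],[0,0,0,0,0,0,0.1],[0,0,0,0,0,0,0.1],[0,0,0,0,0,0,0.45],[0,0,0,0,0,0,0.45],[0,0,0,0,0,0,0.45],[0,0,-2,0,0,0,0.45],[0,0,-3,0,0,0,0.45],[0,0,-3,0,0,0,0.45],[0,0,0,0,0,5,0.45]])

```text
time_s: 7.72
tool_pos: [0.4498, 0.3392, 0.1691]
tool_rot: [179.6, -0.3, 84.9]
force: [0.6, 1.0, 0.5]
grip_width: 0.0388
```

```bash
python3 go.py 0.5046 0.0998 0.112 85;python3 - <<'E'
from h import *
s=env.read_camera("scene");crop(s,400,130,520,250,"s5.png",4)
E
```

```text
t 7.72 pos [0.4498 0.3392 0.1691] rot [179.58  -0.34  84.95] w 0.0388 F [0.6 1.  0.5]
translate first (cm) [-23.4    7.52   5.63] then rotvec [ 0.42 -0.34 -0.05] | or after turning, translate [-23.37   7.54   5.71]
```

View pics/s5.png

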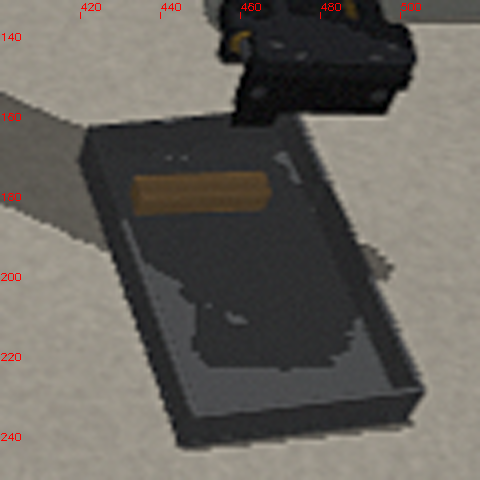

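Request:
drive_tool(commands=[[-2.35,0.75,0,0,0,0,0.45],[-2.35,0.75,0,0,0,0,0.45],[-2.35,0.75,0,0,0,0,0.45],[-2.35,0.75,0,0,0,0,0.45],[-2.35,0.75,0,0,0,0,0.45],[-2.35,0.75,0,0,0,0,0.45],[-2.35,0.75,0,0,0,0,0.45],[-2.35,0.75,0,0,0,0,0.45],[-2.35,0.75,0,0,0,0,0.45],[-2.25,0.75,0,0,0,0,0.45],[0,0,1,0,0,0,0.45],[0,0,1,0,0,0,0.45],[0,0,0,0,0,0,0.45],[0,0,0,0,0,0,0.45],[0,0,0,0,0,0,0.45]])

```text
time_s: 9.02
tool_pos: [0.5013, 0.0983, 0.1431]
tool_rot: [-180.0, -0.0, 85.1]
force: [-0.1, -0.4, 0.3]
grip_width: 0.039
```

```bash
python3 go.py 0.5046 0.0998 0.111 85
```

```text
t 9.02 pos [0.5013 0.0983 0.1431] rot [-1.7996e+02 -3.0000e-02  8.5120e+01] w 0.039 F [-0.1 -0.4  0.3]
translate first (cm) [0.17 0.31 3.21] then rotvec [-0.04 -0.03  0.12] | or after turning, translate [0.17 0.31 3.21]
```

Request:
drive_tool(commands=[[0.2,0.3,1,0,0,0,0.45],[0,0,1,0,0,0,0.45],[0,0,1.2,0,0,0,0.45],[0,0,0,0,0,0,0.45],[0,0,0,0,0,0,0.45],[0,0,0,0,0,0,0.45],[0,0,0,0,0,0,0.1],[0,0,0,0,0,0,0.1],[0,0,0,0,0,0,0.1],[0,0,0,0,0,0,0.1],[0,0,0,0,0,0,0.1],[0,0,0,0,0,0,0.1],[0,0,-1,0,0,0,0.1],[0,0,-2,0,0,0,0.1],[0,0,-2,0,0,0,0.1],[0,0,-2,0,0,0,0.1],[0,0,0,0,0,-5,0.1],[0,0,0,0,0,0,0.1]])

```text
time_s: 10.52
tool_pos: [0.5059, 0.0988, 0.1832]
tool_rot: [179.8, 0.0, 90.1]
force: [0.1, -0.6, -1.0]
grip_width: 0.0179
```

```bash
python3 go.py 0.51 0.342 0.18 90;python3 - <<'E'
from h import *
s=env.read_camera("scene");crop(s,250,80,400,270,"s6.png",3)
E
```

```text
t 10.52 pos [0.5059 0.0988 0.1832] rot [1.7981e+02 2.0000e-02 9.0090e+01] w 0.0179 F [ 0.1 -0.6 -1. ]
translate first (cm) [24.32  0.45  0.31] then rotvec [0.19 0.02 0.09] | or after turning, translate [24.32  0.41  0.32]
```

View pics/s6.png

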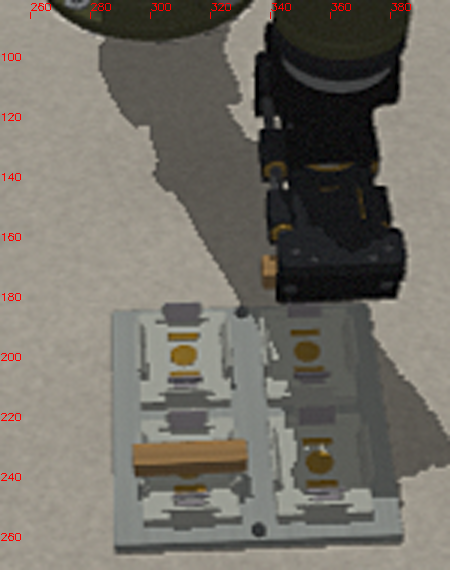

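Bar C is held (end visible at 337,172). On to the tray.

Request:
drive_tool(commands=[[2.45,0.05,0,0,0,0,0.1],[2.45,0.05,0,0,0,0,0.1],[2.45,0.05,0,0,0,0,0.1],[2.45,0.05,0,0,0,0,0.1],[2.45,0.05,0,0,0,0,0.1],[2.45,0.05,0,0,0,0,0.1],[2.45,0.05,0,0,0,0,0.1],[2.45,0.05,0,0,0,0,0.1],[2.45,0.05,0,0,0,0,0.1],[2.3,0.05,0,0,0,0,0.1],[0,0,2,0,0,0,0.1],[0,0,2,0,0,0,0.1],[0,0,2,0,0,0,0.1],[0,0,2,0,0,0,0.1],[0,0,1,0,0,0,0.1],[0,0,0.8,0,0,0,0.1],[0,0,0,0,0,0,0.1],[0,0,0,0,0,0,0.1],[0,0,0,0,0,0,0.1]])

```text
time_s: 12.15
tool_pos: [0.5107, 0.3426, 0.0843]
tool_rot: [179.9, -0.1, 89.9]
force: [-0.2, -0.8, 1.0]
grip_width: 0.018
```

```bash
python3 go.py 0.51 0.342 0.081 90
```

```text
t 12.15 pos [0.5107 0.3426 0.0843] rot [ 1.7992e+02 -5.0000e-02  8.9940e+01] w 0.018 F [-0.2 -0.8  1. ]
translate first (cm) [-0.06 -0.07  0.33] then rotvec [ 0.08 -0.05 -0.06] | or after turning, translate [-0.06 -0.07  0.33]
```

Request:
drive_tool(commands=[[0,0,0.3,0,0,0,0.1],[0,0,0,0,0,0,0.1],[0,0,0,0,0,0,0.4],[0,0,0,0,0,0,0.4],[0,0,0,0,0,0,0.4],[0,0,-2,0,0,0,0.45],[0,0,-3,0,0,0,0.45],[0,0,-3,0,0,0,0.45],[0,0,-1,0,0,0,0.45]])

```text
time_s: 12.9
tool_pos: [0.5115, 0.3438, 0.1748]
tool_rot: [179.7, -0.2, 90.0]
force: [0.7, 0.5, 0.8]
grip_width: 0.039
```

```bash
python3 go.py 0.6085 0.0069 0.111 90
```

```text
t 12.9 pos [0.5115 0.3438 0.1748] rot [179.7   -0.19  89.98] w 0.039 F [0.7 0.5 0.8]
translate first (cm) [-33.7    9.68   6.31] then rotvec [ 0.3  -0.19 -0.02] | or after turning, translate [-33.69   9.7    6.38]
```

Request:
drive_tool(commands=[[-2.8,0.8,0,0,0,0,0.45],[-2.8,0.8,0,0,0,0,0.45],[-2.8,0.8,0,0,0,0,0.45],[-2.8,0.8,0,0,0,0,0.45],[-2.8,0.8,0,0,0,0,0.45],[-2.8,0.8,0,0,0,0,0.45],[-2.8,0.8,0,0,0,0,0.45],[-2.8,0.8,0,0,0,0,0.45],[-2.8,0.8,0,0,0,0,0.45],[-2.8,0.8,0,0,0,0,0.45],[-2.8,0.8,0,0,0,0,0.45],[-2.8,0.8,0,0,0,0,0.45],[0,0,1,0,0,0,0.45],[0,0,1,0,0,0,0.45],[0,0,1,0,0,0,0.45],[0,0,0,0,0,0,0.45],[0,0,0,0,0,0,0.45],[0,0,0,0,0,0,0.45]])

```text
time_s: 14.4
tool_pos: [0.6058, 0.0076, 0.1404]
tool_rot: [180.0, -0.0, 90.1]
force: [0.6, 0.3, -0.3]
grip_width: 0.0392
```

```bash
python3 go.py 0.6085 0.0069 0.111 90
```

```text
t 14.4 pos [0.6058 0.0076 0.1404] rot [ 1.80e+02 -2.00e-02  9.01e+01] w 0.0392 F [ 0.6  0.3 -0.3]
translate first (cm) [-0.07  0.27  2.94] then rotvec [ 0.   -0.02  0.1 ] | or after turning, translate [-0.07  0.27  2.94]
```

Request:
drive_tool(commands=[[0,0.2,1,0,0,0,0.45],[0,0,1,0,0,0,0.45],[0,0,1,0,0,0,0.45],[0,0,0,0,0,0,0.45],[0,0,0,0,0,0,0.45],[0,0,0,0,0,0,0.45],[0,0,0,0,0,0,0.1],[0,0,0,0,0,0,0.1],[0,0,0,0,0,0,0.1],[0,0,0,0,0,0,0.1],[0,0,0,0,0,0,0.1],[0,0,0,0,0,0,0.1],[0,0,-1,0,0,0,0.1],[0,0,-2,0,0,0,0.1],[0,0,-2,0,0,0,0.1],[0,0,-2,0,0,0,0.1],[0,0,0,0,0,0,0.1],[0,0,0,0,0,0,0.1]])

```text
time_s: 15.9
tool_pos: [0.6085, 0.0061, 0.1817]
tool_rot: [179.9, 0.0, 90.0]
force: [-0.5, 0.4, -0.9]
grip_width: 0.0176
```

```bash
python3 go.py 0.568 0.347 0.18 90;python3 - <<'E'
from h import *
s=env.read_camera("scene");crop(s,250,80,520,270,"s7.png",3)
E
```

```text
t 15.9 pos [0.6085 0.0061 0.1817] rot [1.7986e+02 3.0000e-02 8.9960e+01] w 0.0176 F [-0.5  0.4 -0.9]
translate first (cm) [34.09 -4.07  0.14] then rotvec [ 0.14  0.03 -0.04] | or after turning, translate [34.09 -4.05  0.17]
```

View pics/s7.png

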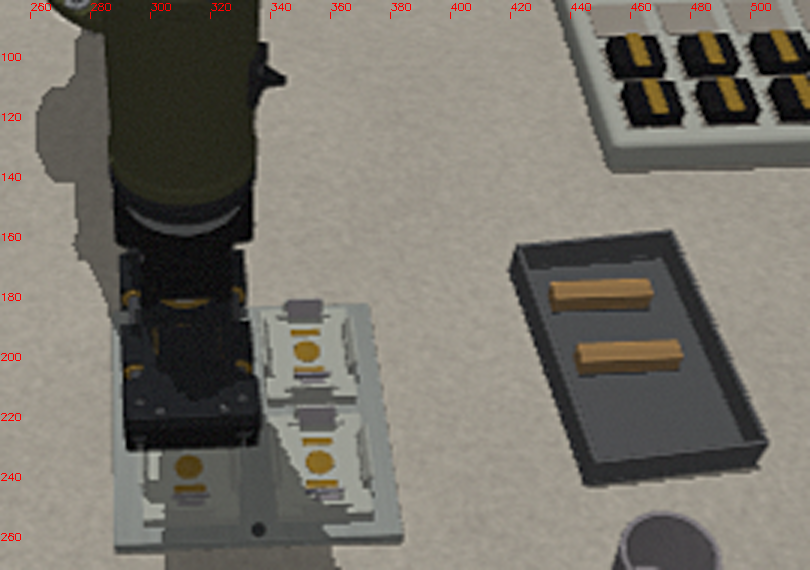

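Request:
drive_tool(commands=[[2.85,-0.35,0,0,0,0,0.1],[2.85,-0.35,0,0,0,0,0.1],[2.85,-0.35,0,0,0,0,0.1],[2.85,-0.35,0,0,0,0,0.1],[2.85,-0.35,0,0,0,0,0.1],[2.85,-0.35,0,0,0,0,0.1],[2.85,-0.35,0,0,0,0,0.1],[2.85,-0.35,0,0,0,0,0.1],[2.85,-0.35,0,0,0,0,0.1],[2.85,-0.35,0,0,0,0,0.1],[2.85,-0.35,0,0,0,0,0.1],[2.75,-0.35,0,0,0,0,0.1],[0,0,2,0,0,0,0.1],[0,0,2,0,0,0,0.1],[0,0,2,0,0,0,0.1],[0,0,2,0,0,0,0.1],[0,0,1,0,0,0,0.1],[0,0,0.8,0,0,0,0.1],[0,0,0,0,0,0,0.1],[0,0,0,0,0,0,0.1]])

```text
time_s: 17.62
tool_pos: [0.5661, 0.347, 0.0822]
tool_rot: [-180.0, 0.0, 90.0]
force: [-0.1, -0.3, 0.0]
grip_width: 0.0178
```

```bash
python3 go.py 0.566 0.347 0.081 90
```

```text
t 17.62 pos [0.5661 0.347  0.0822] rot [-179.98    0.     89.96] w 0.0178 F [-0.1 -0.3  0. ]
translate first (cm) [ 0.   -0.01  0.12] then rotvec [-0.02  0.   -0.04] | or after turning, translate [ 0.   -0.01  0.12]
```

Request:
drive_tool(commands=[[0,0,0.1,0,0,0,0.1],[0,0,0,0,0,0,0.1],[0,0,0,0,0,0,0.4],[0,0,0,0,0,0,0.4],[0,0,0,0,0,0,0.4],[0,0,-2,0,0,0,0.45],[0,0,-3,0,0,0,0.45],[0,0,-3,0,0,0,0.45],[0,0,-2,0,0,0,0.45],[-3,0,0,0,0,0,0.4],[-3,0,0,0,0,0,0.4],[-3,0,0,0,0,0,0.4],[-3,0,0,0,0,0,0.4],[-3,0,0,0,0,0,0.4],[-3,0,0,0,0,0,0.4]])

```text
time_s: 18.87
tool_pos: [0.5659, 0.1656, 0.1815]
tool_rot: [180.0, 0.0, 90.0]
force: [1.3, -0.0, -0.6]
grip_width: 0.0351
```

Request:
drive_tool(commands=[[-3,0,0,0,0,0,0.4],[-3,0,0,0,0,0,0.4],[-3,0,0,0,0,0,0.4],[-3,0,0,0,0,0,0.4],[-3,0,0,0,0,0,0.4],[-3,0,0,0,0,0,0.4],[-3,0,0,0,0,0,0.4],[-3,0,0,0,0,0,0.4],[0,0,0,0,0,7,0.4],[0,0,0,0,0,7,0.4],[0,0,0,0,0,7,0.4],[0,0,0,0,0,7,0.4],[0,0,0,0,0,7,0.4],[0,0,0,0,0,7,0.4],[0,0,0,0,0,7,0.4]])

```text
time_s: 20.12
tool_pos: [0.5659, -0.0728, 0.1815]
tool_rot: [180.0, -0.0, 40.6]
force: [0.5, -0.8, -0.0]
grip_width: 0.0347
```

Run:
```python
from h import *
print(env.get_obs()["qpos"].round(1))
s=env.read_camera("scene");cv2.imwrite("pics/s8.png",s["img"])
t=env.read_camera("top");cv2.imwrite("pics/t8.png",t["img"])
```

```text
[ 36.   16.9 -36.4 101.4  11.   65.2 -53.2]
```

View pics/s8.png

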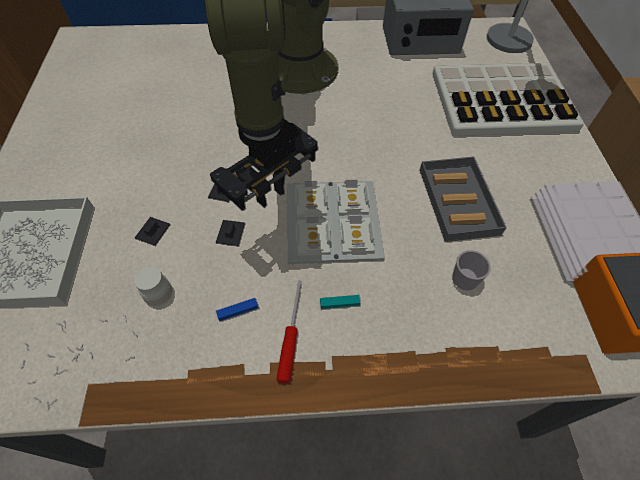

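View pics/t8.png

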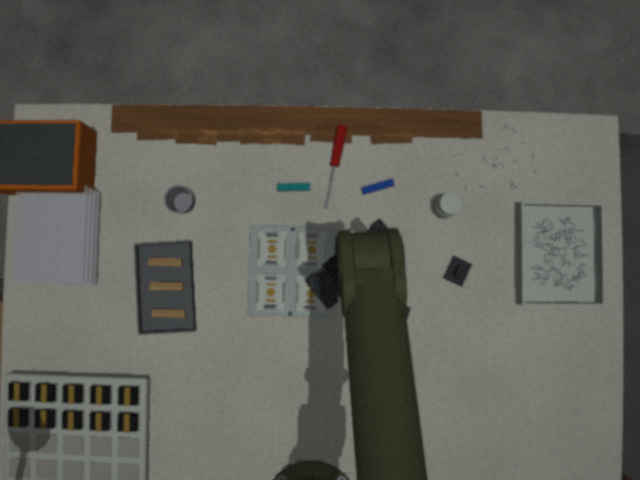

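Request:
drive_tool(commands=[[0,0,0,0,0,7,0.4],[0,0,0,0,0,7,0.4],[0,0,0,0,0,7,0.4],[0,0,0,0,0,7,0.4],[0,0,0,0,0,7,0.4],[0,0,0,0,0,7,0.4],[0,0,0,0,0,7,0.4],[0,0,0,0,0,2.3,0.4],[0,0,0,0,0,0,0.4]])

```text
time_s: 20.97
tool_pos: [0.5659, -0.0728, 0.1814]
tool_rot: [180.0, -0.0, -10.2]
force: [0.1, -0.7, 0.0]
grip_width: 0.0349
```

```bash
python3 go.py 0.5725 -0.1705 0.078 -10.7
python3 - <<'E'
from h import *
print(env.get_obs()["qpos"].round(1))
E
```

```text
t 20.97 pos [ 0.5659 -0.0728  0.1814] rot [ 1.7999e+02 -1.0000e-02 -1.0180e+01] w 0.0349 F [ 0.1 -0.7  0. ]
translate first (cm) [ 2.38  9.5  10.34] then rotvec [ 0.01 -0.01  0.52] | or after turning, translate [ 2.46  9.48 10.34]
[  30.    15.7  -29.2  101.6    8.4   64.8 -102. ]
```

Request:
drive_tool(commands=[[0.6,2.4,0,0,0,0.5,0.4],[0.6,2.4,0,0,0,0,0.4],[0.6,2.4,0,0,0,0,0.4],[0.6,2.3,0,0,0,0,0.4],[0,0,2,0,0,0,0.4],[0,0,2,0,0,0,0.4],[0,0,2,0,0,0,0.4],[0,0,1,0,0,0,0.4],[0,0,0,0,0,0,0.4],[0,0,0,0,0,0,0.4]])

```text
time_s: 21.8
tool_pos: [0.5718, -0.1706, 0.1112]
tool_rot: [-180.0, 0.0, -10.7]
force: [-0.7, 0.7, 0.8]
grip_width: 0.0352
```

```bash
python3 go.py 0.5725 -0.1705 0.078 -10.7
python3 - <<'E'
from h import *
s=env.read_camera("scene");crop(s,170,130,320,270,"s9.png",4)
E
```

```text
t 21.8 pos [ 0.5718 -0.1706  0.1112] rot [-1.7998e+02  4.0000e-02 -1.0720e+01] w 0.0352 F [-0.7  0.7  0.8]
translate first (cm) [ 0.07 -0.02  3.32] then rotvec [-0.02  0.04 -0.02] | or after turning, translate [ 0.07 -0.02  3.32]
```

View pics/s9.png

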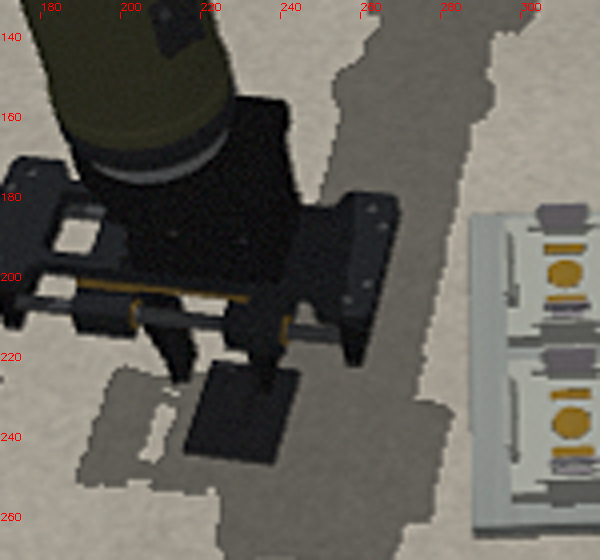

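Request:
drive_tool(commands=[[0.1,0,1,0,0,0,0.4],[0,0,1,0,0,0,0.4],[0,0,0.8,0,0,0,0.4],[0,0,0.3,0,0,0,0.4],[0,0,0,0,0,0,0.4],[0,0,0,0,0,0,0.4],[0,0,0,0,0,0,0.4]])

```text
time_s: 22.43
tool_pos: [0.573, -0.171, 0.0805]
tool_rot: [180.0, -0.0, -10.8]
force: [-0.2, 0.1, -0.4]
grip_width: 0.0349
```

```bash
python3 go.py 0.5725 -0.1705 0.078 -10.7
python3 - <<'E'
from h import *
s=env.read_camera("scene");crop(s,170,130,320,270,"s10.png",4)
E
```

```text
t 22.43 pos [ 0.573  -0.171   0.0805] rot [ 1.7999e+02 -3.0000e-02 -1.0830e+01] w 0.0349 F [-0.2  0.1 -0.4]
translate first (cm) [-0.06 -0.04  0.25] then rotvec [ 0.01 -0.03 -0.13] | or after turning, translate [-0.06 -0.04  0.25]
```

View pics/s10.png

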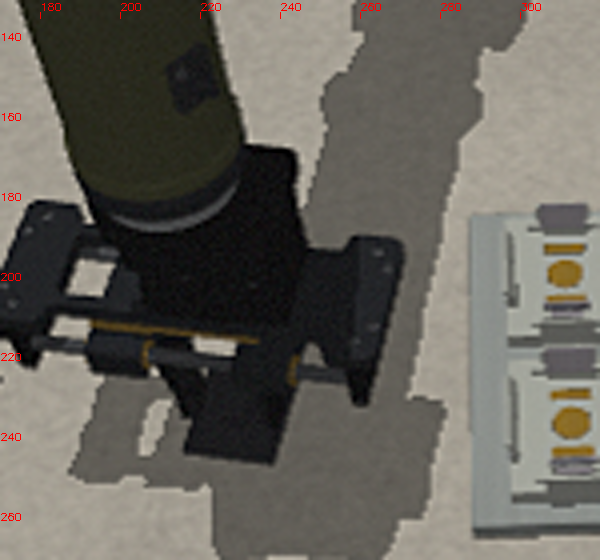

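Request:
drive_tool(commands=[[0,0,0.2,0,0,0,0.4],[0,0,0,0,0,0,0.4],[0,0,0,0,0,0,0.05],[0,0,0,0,0,0,0.05],[0,0,0,0,0,0,0.05],[0,0,0,0,0,0,0.05],[0,0,0,0,0,0,0.05],[0,0,0,0,0,0,0.05]], force=40)

```text
time_s: 23.15
tool_pos: [0.5728, -0.1709, 0.0783]
tool_rot: [180.0, -0.0, -10.8]
force: [-0.2, 0.5, 0.4]
grip_width: 0.0136
```

Request:
drive_tool(commands=[[0,0,-1,0,0,0,0.05],[0,0,-2,0,0,0,0.05],[0,0,-2,0,0,0,0.05],[0,0,-2,0,0,0,0.05],[0,0,0,0,0,-5,0.05],[0,0,0,0,0,-5,0.05],[0,0,0,0,0,0,0.05]])

```text
time_s: 23.73
tool_pos: [0.573, -0.1711, 0.1495]
tool_rot: [180.0, -0.1, -0.7]
force: [0.6, 1.1, -0.9]
grip_width: 0.0138
```

```bash
python3 go.py 0.6009 0.0051 0.15 -0.7
python3 - <<'E'
from h import *
s=env.read_camera("scene");crop(s,170,100,320,270,"s11.png",4 if 0 else 3)
E
```

```text
t 23.73 pos [ 0.573  -0.1711  0.1495] rot [ 1.7996e+02 -7.0000e-02 -7.1000e-01] w 0.0138 F [ 0.6  1.1 -0.9]
translate first (cm) [  2.57 -17.65  -0.06] then rotvec [ 0.04 -0.07 -0.01] | or after turning, translate [  2.57 -17.65  -0.05]
```

View pics/s11.png

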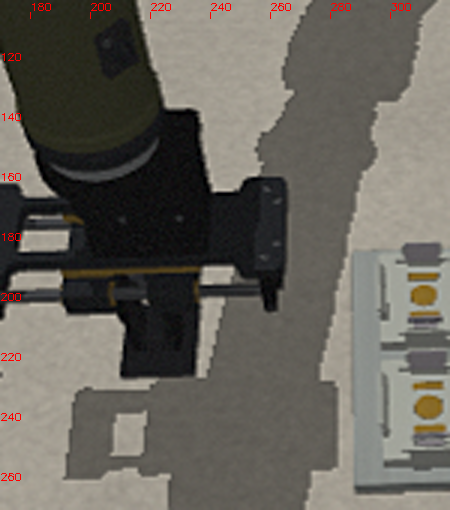

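Run:
```python
from h import *
s=env.read_camera("scene");p=env.get_obs()["tool_pos"];print(p)
for q in((210.7,225.7),(235.3,225.7)):print(plane(s,q,p[2]-.078)-p)
```

```text
[ 0.57266446 -0.17110787  0.14857777]
[ 0.02685169 -0.0241183  -0.078     ]
[ 0.0294929   0.02464058 -0.078     ]
```

Request:
drive_tool(commands=[[0.32,-2.2,0,0,0,0,0.05],[0.32,-2.2,0,0,0,0,0.05],[0.32,-2.2,0,0,0,0,0.05],[0.32,-2.2,0,0,0,0,0.05],[0.32,-2.2,0,0,0,0,0.05],[0.32,-2.2,0,0,0,0,0.05],[0.32,-2.2,0,0,0,0,0.05],[0.36,-2.25,0,0,0,0,0.05],[0,0,1,0,0,0,0.05],[0,0,1,0,0,0,0.05],[0,0,0.5,0,0,0,0.05],[0,0,0,0,0,0,0.05],[0,0,0,0,0,0,0.05],[0,0,0,0,0,0,0.05],[0,0,0,0,0,0,0.05]])

```text
time_s: 25.08
tool_pos: [0.6016, 0.0043, 0.1236]
tool_rot: [180.0, -0.0, -0.9]
force: [1.2, -0.3, -0.3]
grip_width: 0.0139
```

```bash
python3 go.py 0.6009 0.0051 0.112 -0.7
python3 - <<'E'
from h import *
s=env.read_camera("scene");crop(s,250,140,400,270,"s12.png",5)
E
```

```text
t 25.08 pos [0.6016 0.0043 0.1236] rot [ 1.7998e+02 -4.0000e-02 -9.2000e-01] w 0.0139 F [ 1.2 -0.3 -0.3]
translate first (cm) [-0.08 -0.08  1.16] then rotvec [ 0.02 -0.04 -0.22] | or after turning, translate [-0.08 -0.08  1.16]
```

View pics/s12.png

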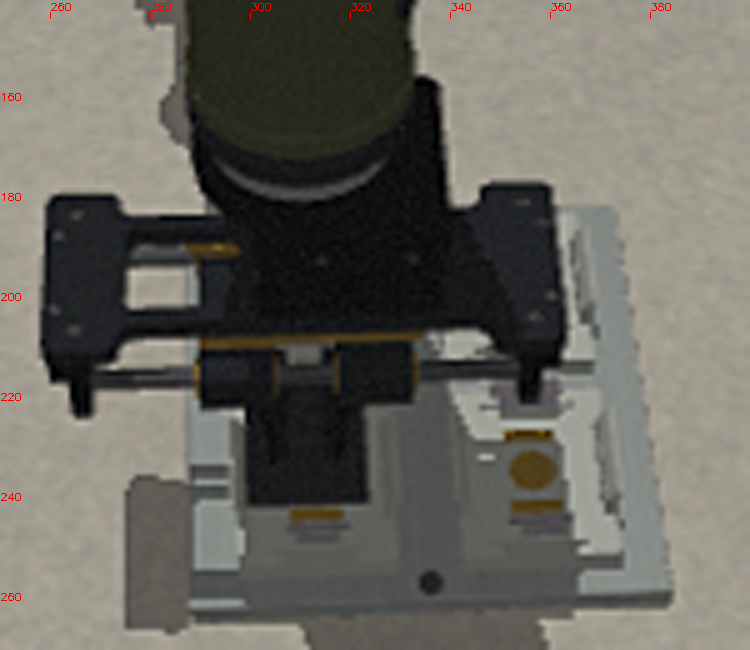

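Run:
```python
from h import *
s=env.read_camera("scene");p=env.get_obs()["tool_pos"];print(p)
a=[plane(s,q,p[2]-.078) for q in((299.4,240.5),(323.8,240.2))];print(a,(a[0]+a[1])/2)
# same camera: brass marks of B: circle centre in s2 hidden; front mark; from s9: B circle px (312.6? )
for q in((313.3,243),(356.6,234.5)):print(plane(s,q,.022))
# B circle from pics/s9: crop(170,130) scale4: (572,422)
print("Bcircle",plane(s,(170+572/4,130+422/4),.022),"Ccircle/D",plane(s,(170+565/4,130+273/4),.022))
```

```text
[0.60164297 0.00464574 0.12368894]
[array([ 0.62807363, -0.02047582,  0.04568894]), array([0.63004786, 0.02878309, 0.04568894])] [0.62906075 0.00415364 0.04568894]
[0.62042466 0.00789272 0.022     ]
[0.60417331 0.10009955 0.022     ]
Bcircle [0.6016961  0.00821683 0.022     ] Ccircle/D [0.50188169 0.00936422 0.022     ]
```

Request:
drive_tool(commands=[[0,-0.2,0.5,0,0,0,0.05],[0,0,0.5,0,0,0,0.05],[0,0,0,0,0,0,0.05],[0,0,0,0,0,0,0.05],[0,0,0,0,0,0,0.05]])

```text
time_s: 25.6
tool_pos: [0.6017, 0.0072, 0.1132]
tool_rot: [-180.0, -0.0, -0.8]
force: [1.9, -0.0, -1.2]
grip_width: 0.0135
```

```bash
python3 go.py 0.6013 0.0067 0.100 -0.7
python3 - <<'E'
from h import *
s=env.read_camera("scene");crop(s,250,140,400,270,"s13.png",5)
E
```

```text
t 25.6 pos [0.6017 0.0072 0.1132] rot [-1.7999e+02 -3.0000e-02 -8.4000e-01] w 0.0135 F [ 1.9 -0.  -1.2]
translate first (cm) [-0.04  0.05  1.32] then rotvec [-0.01 -0.03 -0.14] | or after turning, translate [-0.03  0.05  1.32]
```

View pics/s13.png

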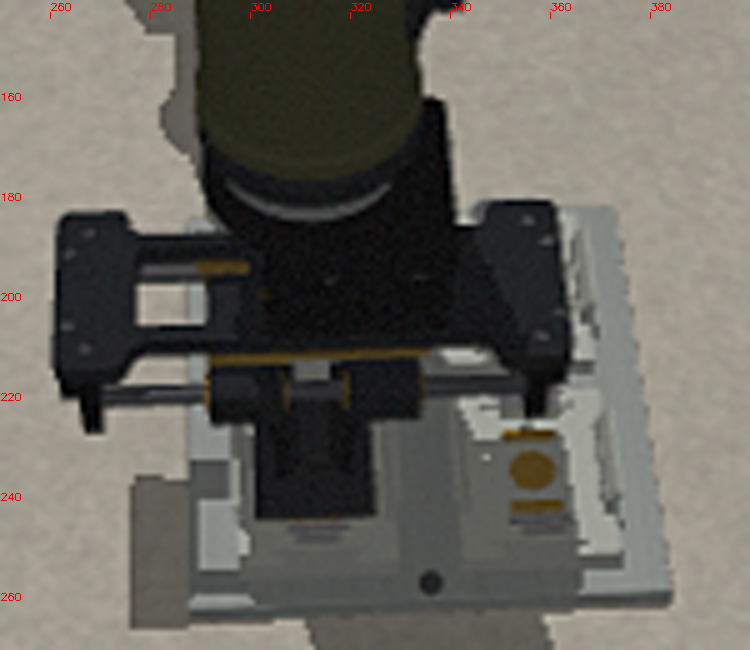

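Request:
drive_tool(commands=[[0,0,0.2,0,0,0,0.05],[0,0,0.2,0,0,0,0.05],[0,0,0,0,0,0,0.05],[0,0,0,0,0,0,0.05]])

```text
time_s: 25.98
tool_pos: [0.6022, 0.0071, 0.1101]
tool_rot: [180.0, -0.1, -0.8]
force: [2.2, 0.5, 4.3]
grip_width: 0.014
```

Request:
drive_tool(commands=[[0,0,0.2,0,0,0,0.05],[0,0,0.2,0,0,0,0.05],[0,0,0,0,0,0,0.05],[0,0,0,0,0,0,0.05]])

```text
time_s: 26.32
tool_pos: [0.6015, 0.0071, 0.1055]
tool_rot: [180.0, -0.0, -0.8]
force: [0.8, 0.3, 4.8]
grip_width: 0.0134
```

Request:
drive_tool(commands=[[0,0,0.2,0,0,0,0.05],[0,0,0.2,0,0,0,0.05],[0,0,0,0,0,0,0.05],[0,0,0,0,0,0,0.05]])

```text
time_s: 26.65
tool_pos: [0.6006, 0.007, 0.1003]
tool_rot: [180.0, 0.1, -0.8]
force: [0.6, 0.3, 0.4]
grip_width: 0.0133
```

Request:
drive_tool(commands=[[0,0,0.2,0,0,0,0.05],[0,0,0,0,0,0,0.05],[0,0,0,0,0,0,0.05]])

```text
time_s: 26.9
tool_pos: [0.6007, 0.007, 0.1003]
tool_rot: [179.9, 0.1, -0.8]
force: [-4.0, -0.3, 11.9]
grip_width: 0.0137
```

Request:
drive_tool(commands=[[0,0,0.1,0,0,0,0.05],[0,0,0,0,0,0,0.05],[0,0,-0.2,0,0,0,0.05],[0,0,0,0,0,0,0.27],[0,0,0,0,0,0,0.27],[0,0,0,0,0,0,0.27],[0,0,-1,0,0,0,0.27],[0,0,-1,0,0,0,0.27],[0,0,-2,0,0,0,0.3],[0,0,-2,0,0,0,0.4],[0,0,-2,0,0,0,0.4],[0,0,0,0,0,0,0.4]])

```text
time_s: 27.9
tool_pos: [0.6041, 0.0076, 0.1858]
tool_rot: [180.0, -0.5, -0.8]
force: [0.6, 0.0, 1.5]
grip_width: 0.033
```

Request:
drive_tool(commands=[[0,3,0,0,0,4,0.4],[0,3,0,0,0,4,0.4],[0,3,0,0,0,4,0.4],[0,3,0,0,0,4,0.4],[0,3,0,0,0,4,0.4],[0,3,0,0,0,4,0.4],[0,0,0,0,0,0,0.4]])

```text
time_s: 28.48
tool_pos: [0.5651, -0.1768, 0.1802]
tool_rot: [179.7, -0.0, -25.6]
force: [0.1, -1.6, -1.0]
grip_width: 0.0348
```

```bash
python3 go.py 0.559 -0.3375 0.15 -24.8
python3 - <<'E'
from h import *
s=env.read_camera("scene");crop(s,280,170,390,270,"s14.png",6);cv2.imwrite("pics/s14f.png",s["img"])
t=env.read_camera("top");cv2.imwrite("pics/t14.png",t["img"])
E
```

```text
t 28.48 pos [ 0.5651 -0.1768  0.1802] rot [ 1.797e+02 -2.000e-02 -2.556e+01] w 0.0348 F [ 0.1 -1.6 -1. ]
translate first (cm) [ 6.38 14.74  3.1 ] then rotvec [ 0.3  -0.02 -0.76] | or after turning, translate [ 6.19 14.84  3.02]
```

View pics/s14.png

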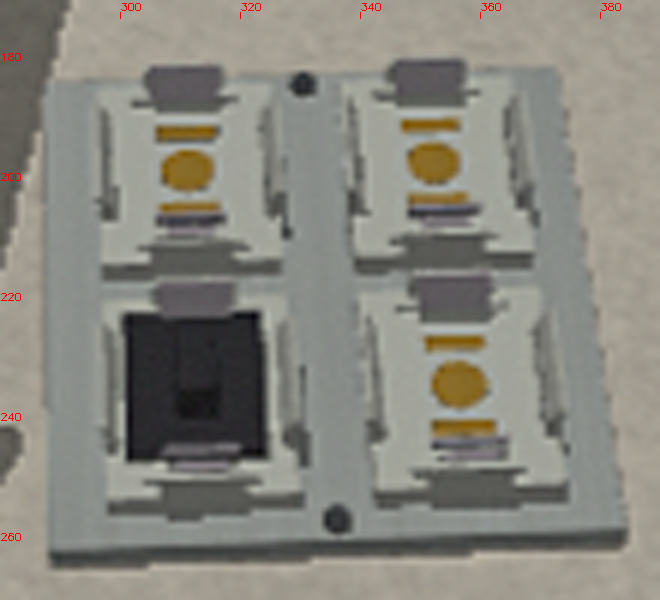

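View pics/s14f.png

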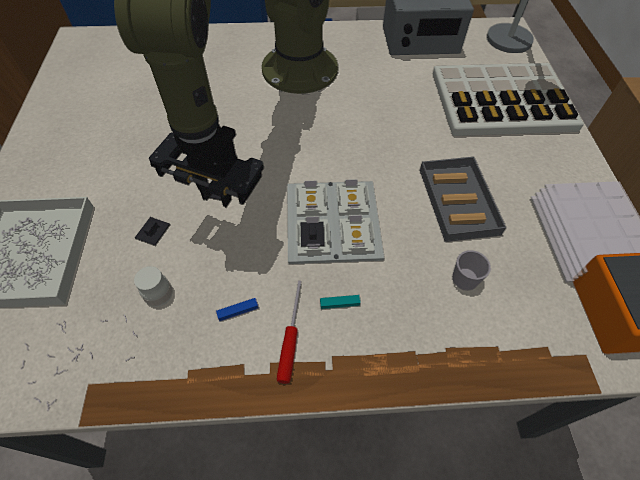

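View pics/t14.png

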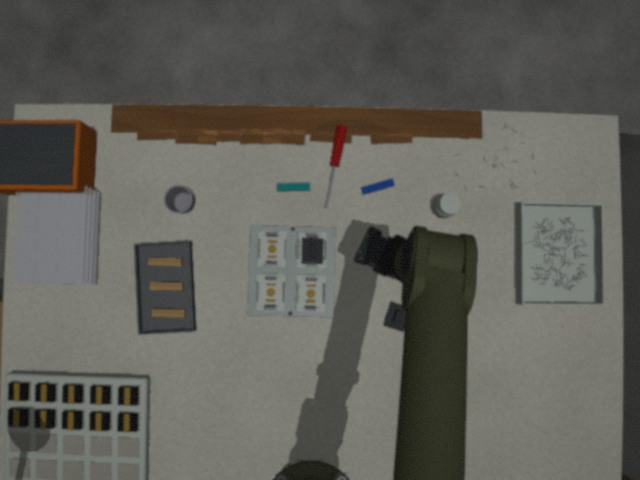

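```bash
cat > cov.py <<'E'
from h import *
import sys
cam,x0,y0,x1,y1=sys.argv[1],*map(int,sys.argv[2:6])
c=env.read_camera(cam);im=c["img"][y0:y1,x0:x1];m=(im.max(2)<75).astype(np.uint8)
k,l,st,ce=cv2.connectedComponentsWithStats(m)
for i in range(1,k):
    if 350<st[i,4]<900:
        cs,_=cv2.findContours((l==i).astype(np.uint8),0,1);b=cv2.boxPoints(cv2.minAreaRect(cs[0]))+[x0,y0]
        P=np.array([plane(c,q,.006)[:2] for q in b]);e=[P[1]-P[0],P[2]-P[1]];L=max(e,key=np.linalg.norm)
        print((ce[i]+[x0,y0]).round(1),st[i,4],"centre",P.mean(0).round(4),"size",[np.linalg.norm(v).round(3) for v in e],"ang",np.degrees(np.arctan2(L[1],L[0])).round(1))
E
python3 cov.py scene 120 210 185 255
```

```text
[152.1 231. ] 568 centre [ 0.5595 -0.3361] size [np.float64(0.072), np.float64(0.056)] ang 157.0
```

Request:
drive_tool(commands=[[1.05,2.45,0,0,0,-0.7,0.4],[1.05,2.45,0,0,0,0,0.4],[1.05,2.45,0,0,0,0,0.4],[1.05,2.45,0,0,0,0,0.4],[1.05,2.45,0,0,0,0,0.4],[1.05,2.45,0,0,0,0,0.4],[0,0,2,0,0,0,0.4],[0,0,2,0,0,0,0.4],[0,0,2,0,0,0,0.4],[0,0,0.5,0,0,0,0.4],[0,0,0,0,0,0,0.4],[0,0,0,0,0,0,0.4],[0,0,0,0,0,0,0.4]])

```text
time_s: 29.72
tool_pos: [0.5662, -0.3279, 0.1169]
tool_rot: [-180.0, -0.1, -24.1]
force: [0.1, -0.7, 0.1]
grip_width: 0.0351
```

```bash
python3 go.py 0.559 -0.3368 0.078 -24.8
python3 - <<'E'
from h import *
s=env.read_camera("scene");crop(s,90,130,230,270,"s15.png",4)
E
```

```text
t 29.72 pos [ 0.5662 -0.3279  0.1169] rot [-1.800e+02 -1.500e-01 -2.406e+01] w 0.0351 F [ 0.1 -0.7  0.1]
translate first (cm) [-0.3   1.1   3.89] then rotvec [-0.   -0.15  0.74] | or after turning, translate [-0.28  1.1   3.89]
```

View pics/s15.png

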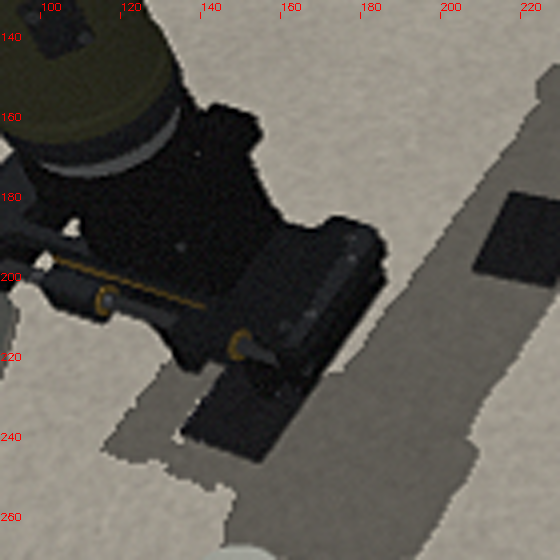

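Request:
drive_tool(commands=[[-0.3,1.1,0,0,0,0.7,0.4],[0,0,0,0,0,0,0.4],[0,0,1,0,0,0,0.4],[0,0,1,0,0,0,0.4],[0,0,1,0,0,0,0.4],[0,0,0.6,0,0,0,0.4],[0,0,0,0,0,0,0.4],[0,0,0,0,0,0,0.4],[0,0,0,0,0,0,0.4]])

```text
time_s: 30.52
tool_pos: [0.5576, -0.3369, 0.079]
tool_rot: [-180.0, 0.0, -24.8]
force: [0.5, -0.0, -0.2]
grip_width: 0.0349
```

```bash
python3 go.py 0.559 -0.3368 0.078 -24.8
```

```text
t 30.52 pos [ 0.5576 -0.3369  0.079 ] rot [-1.7999e+02  2.0000e-02 -2.4820e+01] w 0.0349 F [ 0.5 -0.  -0.2]
translate first (cm) [ 0.12 -0.07  0.1 ] then rotvec [-0.01  0.02 -0.02] | or after turning, translate [ 0.12 -0.07  0.1 ]
```

Request:
drive_tool(commands=[[0.1,0,0.1,0,0,0,0.4],[0,0,0,0,0,0,0.4],[0,0,0,0,0,0,0.05],[0,0,0,0,0,0,0.05],[0,0,0,0,0,0,0.05],[0,0,0,0,0,0,0.05],[0,0,0,0,0,0,0.05],[0,0,0,0,0,0,0.05]])

```text
time_s: 31.18
tool_pos: [0.5585, -0.3376, 0.0783]
tool_rot: [180.0, -0.0, -24.8]
force: [0.2, -1.0, -0.2]
grip_width: 0.0133
```

Request:
drive_tool(commands=[[0,0,-1,0,0,0,0.05],[0,0,-2,0,0,0,0.05],[0,0,-2,0,0,0,0.05],[0,0,-3,0,0,0,0.05],[0,0,0,0,0,-6,0.05],[0,0,0,0,0,-6,0.05],[0,0,0,0,0,-6,0.05],[0,0,0,0,0,-6,0.05],[0,0,0,0,0,0,0.05]])

```text
time_s: 31.93
tool_pos: [0.5585, -0.3376, 0.159]
tool_rot: [180.0, -0.0, -0.7]
force: [0.2, -0.7, 0.0]
grip_width: 0.0136
```

```bash
python3 go.py 0.5028 0.0079 0.15 -0.8
python3 - <<'E'
from h import *
s=env.read_camera("scene");crop(s,80,100,260,270,"s16.png",4 if 0 else 3)
E
```

```text
t 31.93 pos [ 0.5585 -0.3376  0.159 ] rot [ 1.7999e+02 -2.0000e-02 -7.0000e-01] w 0.0136 F [ 0.2 -0.7  0. ]
translate first (cm) [ -5.99 -34.48   0.89] then rotvec [ 0.01 -0.02  0.1 ] | or after turning, translate [ -6.05 -34.47   0.9 ]
```

View pics/s16.png

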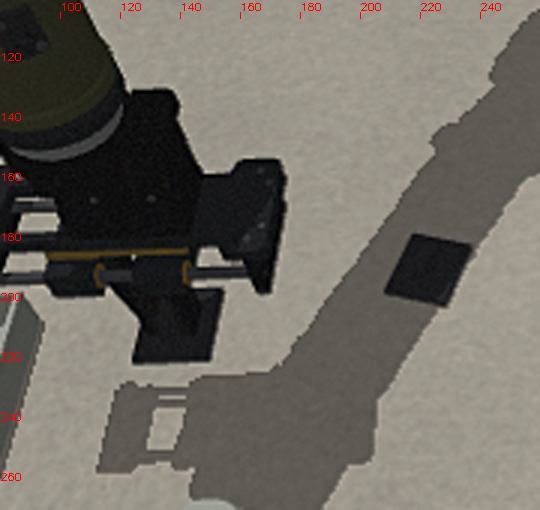

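Request:
drive_tool(commands=[[-0.5,-2.9,0,0,0,0,0.05],[-0.5,-2.9,0,0,0,0,0.05],[-0.5,-2.9,0,0,0,0,0.05],[-0.5,-2.9,0,0,0,0,0.05],[-0.5,-2.9,0,0,0,0,0.05],[-0.5,-2.9,0,0,0,0,0.05],[-0.5,-2.9,0,0,0,0,0.05],[-0.5,-2.9,0,0,0,0,0.05],[-0.5,-2.9,0,0,0,0,0.05],[-0.5,-2.9,0,0,0,0,0.05],[-0.5,-2.9,0,0,0,0,0.05],[-0.5,-2.5,0,0,0,0,0.05],[0,0,1,0,0,0,0.05],[0,0,1,0,0,0,0.05],[0,0,1.2,0,0,0,0.05],[0,0,0,0,0,0,0.05],[0,0,0,0,0,0,0.05],[0,0,0,0,0,0,0.05]])

```text
time_s: 33.48
tool_pos: [0.5037, 0.0063, 0.126]
tool_rot: [-180.0, 0.0, -1.0]
force: [0.6, 0.1, -0.6]
grip_width: 0.0134
```

```bash
python3 go.py 0.5015 0.008 0.115 -0.8
python3 - <<'E'
from h import *
s=env.read_camera("scene");crop(s,250,100,400,230,"s17.png",5)
E
```

```text
t 33.48 pos [0.5037 0.0063 0.126 ] rot [-1.7999e+02  3.0000e-02 -9.7000e-01] w 0.0134 F [ 0.6  0.1 -0.6]
translate first (cm) [-0.22 -0.17  1.1 ] then rotvec [-0.01  0.03 -0.17] | or after turning, translate [-0.22 -0.17  1.1 ]
```

View pics/s17.png

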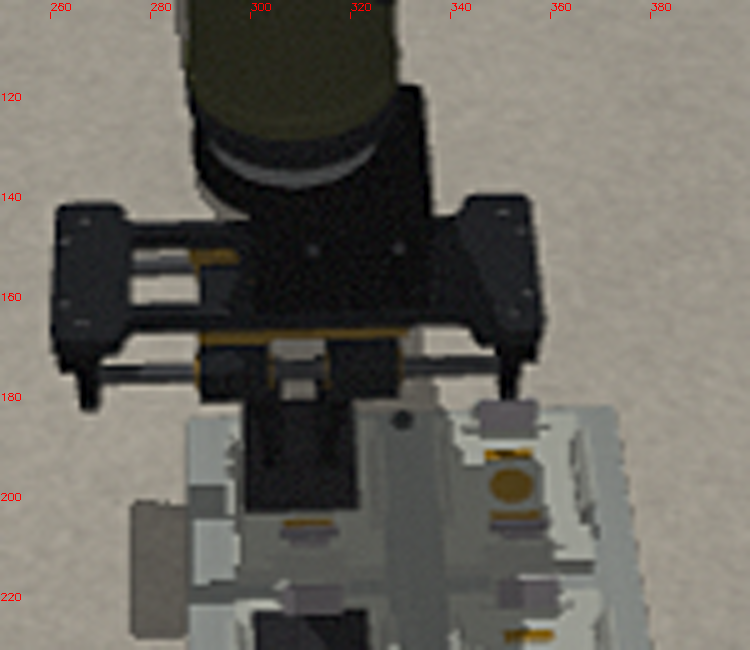

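Request:
drive_tool(commands=[[-0.2,-0.2,0.5,0,0,0,0.05],[0,0,0.5,0,0,0,0.05],[0,0,0.2,0,0,0,0.05],[0,0,0,0,0,0,0.05],[0,0,0,0,0,0,0.05],[0,0,0,0,0,0,0.05]])

```text
time_s: 34.03
tool_pos: [0.5016, 0.0093, 0.1143]
tool_rot: [180.0, -0.0, -0.8]
force: [-0.4, 0.3, -0.6]
grip_width: 0.0135
```

```bash
python3 go.py 0.5015 0.008 0.100 -0.8
python3 - <<'E'
from h import *
s=env.read_camera("scene");p=env.get_obs()["tool_pos"];crop(s,250,100,400,230,"s18.png",5)
E
```

```text
t 34.03 pos [0.5016 0.0093 0.1143] rot [180.    -0.    -0.84] w 0.0135 F [-0.4  0.3 -0.6]
translate first (cm) [-0.01  0.13  1.43] then rotvec [ 0.   -0.   -0.04] | or after turning, translate [-0.01  0.13  1.43]
```

View pics/s18.png

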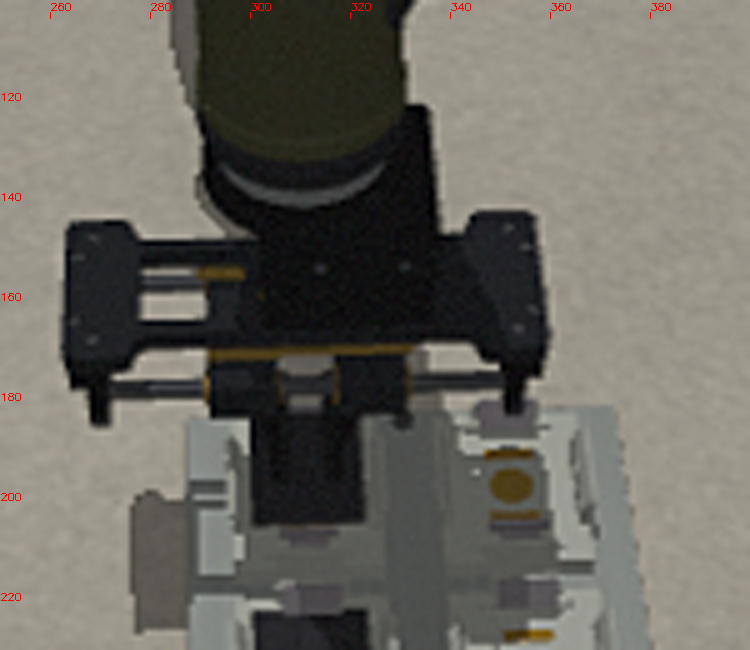

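Centred over the clip (311.5 vs 312). Nudge 1 mm in y and press, as before.

Request:
drive_tool(commands=[[0,0.1,0.2,0,0,0,0.05],[0,0,0.2,0,0,0,0.05],[0,0,0.2,0,0,0,0.05],[0,0,0,0,0,0,0.05],[0,0,0,0,0,0,0.05]])

```text
time_s: 34.5
tool_pos: [0.5024, 0.0082, 0.109]
tool_rot: [180.0, -0.1, -0.8]
force: [-1.0, -0.7, 5.1]
grip_width: 0.0132
```

Request:
drive_tool(commands=[[0,0,0.2,0,0,0,0.05],[0,0,0.2,0,0,0,0.05],[0,0,0,0,0,0,0.05],[0,0,0,0,0,0,0.05]])

```text
time_s: 34.83
tool_pos: [0.5019, 0.0083, 0.1045]
tool_rot: [180.0, -0.0, -0.8]
force: [-0.7, 0.4, 4.0]
grip_width: 0.0138
```

Request:
drive_tool(commands=[[0,0,0.2,0,0,0,0.05],[0,0,0.2,0,0,0,0.05],[0,0,0,0,0,0,0.05],[0,0,0,0,0,0,0.05]])

```text
time_s: 35.17
tool_pos: [0.5018, 0.0083, 0.1002]
tool_rot: [180.0, -0.0, -0.8]
force: [-0.9, 0.1, 5.4]
grip_width: 0.0138
```

Request:
drive_tool(commands=[[0,0,0.2,0,0,0,0.05],[0,0,0.1,0,0,0,0.05],[0,0,0,0,0,0,0.05],[0,0,0,0,0,0,0.05]])

```text
time_s: 35.5
tool_pos: [0.5019, 0.0084, 0.1002]
tool_rot: [179.9, 0.0, -0.8]
force: [-10.4, -1.3, 29.1]
grip_width: 0.0137
```

Request:
drive_tool(commands=[[0,0,-0.3,0,0,0,0.05],[0,0,0,0,0,0,0.05],[0,0,0,0,0,0,0.27],[0,0,0,0,0,0,0.27],[0,0,0,0,0,0,0.27],[0,0,-1,0,0,0,0.27],[0,0,-1,0,0,0,0.27],[0,0,-2,0,0,0,0.3],[0,0,-2,0,0,0,0.4],[0,0,-2,0,0,0,0.4],[0,0,0,0,0,0,0.4]])

```text
time_s: 36.42
tool_pos: [0.5042, 0.0087, 0.1852]
tool_rot: [179.9, -0.5, -0.8]
force: [0.7, -0.6, 0.7]
grip_width: 0.0331
```

Request:
drive_tool(commands=[[0,3,0,0,0,4,0.4],[0,3,0,0,0,4,0.4],[0,3,0,0,0,4,0.4],[0,3,0,0,0,4,0.4],[0,0,0,0,0,0,0.4],[0,0,0,0,0,0,0.4]])

```text
time_s: 36.92
tool_pos: [0.4868, -0.1124, 0.1803]
tool_rot: [180.0, -0.0, -17.1]
force: [-0.4, 0.1, -0.8]
grip_width: 0.0348
```

```bash
python3 go.py 0.451 -0.1945 0.11 -15.9
python3 - <<'E'
from h import *
s=env.read_camera("scene");crop(s,280,170,390,270,"s19.png",6);cv2.imwrite("pics/s19f.png",s["img"])
E
python3 cov.py scene 190 160 270 220;python3 cov.py top 350 280 430 340
```

```text
t 36.92 pos [ 0.4868 -0.1124  0.1803] rot [179.98  -0.   -17.07] w 0.0348 F [-0.4  0.1 -0.8]
translate first (cm) [-1.01  8.89  7.04] then rotvec [ 0.02 -0.   -1.17] | or after turning, translate [-1.19  8.87  7.03]
[222.4 189.6] 464 centre [ 0.4522 -0.1937] size [np.float64(0.064), np.float64(0.061)] ang 175.8
```

View pics/s19.png

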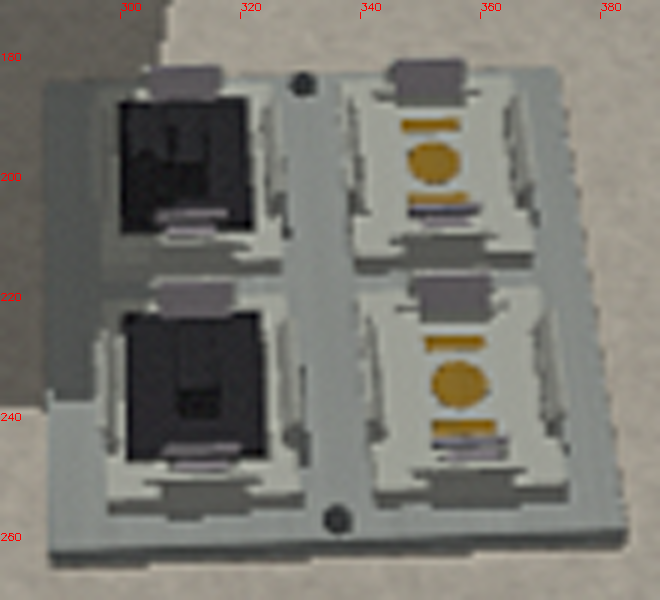

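View pics/s19f.png

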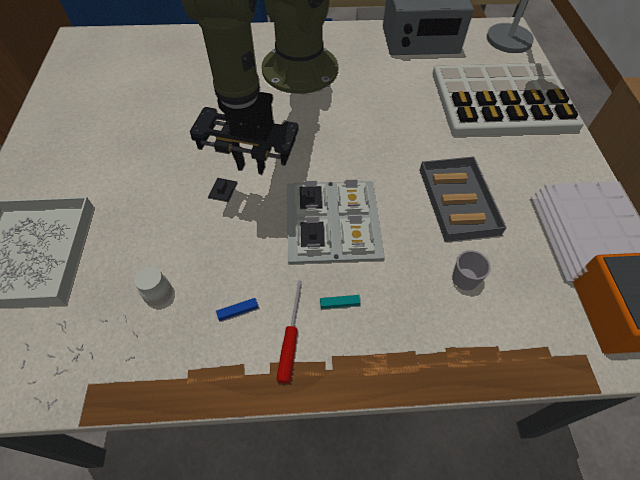

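Request:
drive_tool(commands=[[-0.3,2.2,0,0,0,-1.2,0.4],[-0.3,2.2,0,0,0,0,0.4],[-0.3,2.2,0,0,0,0,0.4],[-0.3,2.2,0,0,0,0,0.4],[0,0,2,0,0,0,0.4],[0,0,2,0,0,0,0.4],[0,0,2,0,0,0,0.4],[0,0,0.8,0,0,0,0.4],[0,0,0,0,0,0,0.4],[0,0,0,0,0,0,0.4],[0,0,0,0,0,0,0.4]])

```text
time_s: 37.98
tool_pos: [0.4527, -0.1915, 0.1134]
tool_rot: [180.0, -0.1, -15.6]
force: [0.7, -0.1, 0.4]
grip_width: 0.0346
```

```bash
python3 go.py 0.451 -0.1945 0.078 -15.9
python3 - <<'E'
from h import *
s=env.read_camera("scene");crop(s,150,80,290,220,"s20.png",4)
E
```

```text
t 37.98 pos [ 0.4527 -0.1915  0.1134] rot [ 1.7999e+02 -1.1000e-01 -1.5570e+01] w 0.0346 F [ 0.7 -0.1  0.4]
translate first (cm) [-0.09  0.33  3.54] then rotvec [ 0.01 -0.11  0.33] | or after turning, translate [-0.08  0.33  3.54]
```

View pics/s20.png

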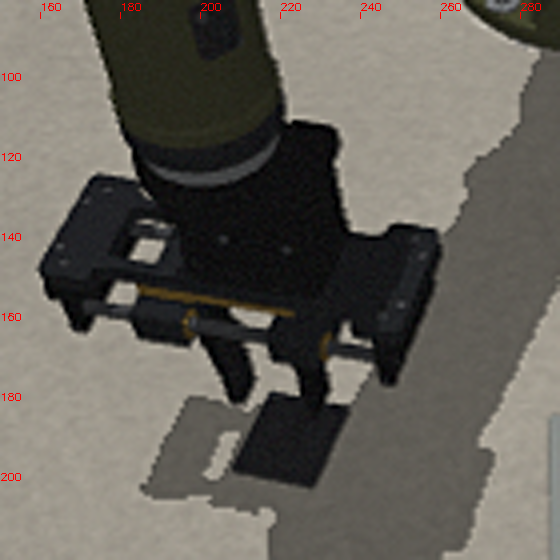

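Request:
drive_tool(commands=[[-0.1,0.3,0,0,0,0.3,0.4],[0,0,1,0,0,0,0.4],[0,0,1,0,0,0,0.4],[0,0,1,0,0,0,0.4],[0,0,0.4,0,0,0,0.4],[0,0,0,0,0,0,0.4],[0,0,0,0,0,0,0.4],[0,0,0,0,0,0,0.4]])

```text
time_s: 38.7
tool_pos: [0.4498, -0.1943, 0.0779]
tool_rot: [-180.0, 0.0, -15.9]
force: [0.8, 0.1, -0.7]
grip_width: 0.0346
```

```bash
python3 go.py 0.451 -0.1945 0.078 -15.9
```

```text
t 38.7 pos [ 0.4498 -0.1943  0.0779] rot [-1.7999e+02  2.0000e-02 -1.5930e+01] w 0.0346 F [ 0.8  0.1 -0.7]
translate first (cm) [ 0.12 -0.01 -0.01] then rotvec [-0.01  0.02 -0.03] | or after turning, translate [ 0.12 -0.01 -0.01]
```

Request:
drive_tool(commands=[[0.1,0,0,0,0,0,0.4],[0,0,0,0,0,0,0.05],[0,0,0,0,0,0,0.05],[0,0,0,0,0,0,0.05],[0,0,0,0,0,0,0.05],[0,0,0,0,0,0,0.05],[0,0,0,0,0,0,0.05],[0,0,-1,0,0,0,0.05],[0,0,-2,0,0,0,0.05],[0,0,-2,0,0,0,0.05],[0,0,-3,0,0,0,0.05],[0,0,0,0,0,-5,0.05],[0,0,0,0,0,-5,0.05],[0,0,0,0,0,-5.1,0.05],[0,0,0,0,0,0,0.05],[0,0,0,0,0,0,0.05]])

```text
time_s: 40.03
tool_pos: [0.4508, -0.1947, 0.1587]
tool_rot: [180.0, -0.0, -1.0]
force: [-0.0, 0.4, -1.2]
grip_width: 0.0138
```

```bash
python3 go.py 0.602 0.099 0.15 -0.8;python3 - <<'E'
from h import *
s=env.read_camera("scene");crop(s,150,80,290,220,"s21.png",4)
E
```

```text
t 40.03 pos [ 0.4508 -0.1947  0.1587] rot [ 1.7998e+02 -2.0000e-02 -9.8000e-01] w 0.0138 F [-0.   0.4 -1.2]
translate first (cm) [ 14.62 -29.62   0.87] then rotvec [ 0.02 -0.02 -0.18] | or after turning, translate [ 14.71 -29.58   0.87]
```

View pics/s21.png

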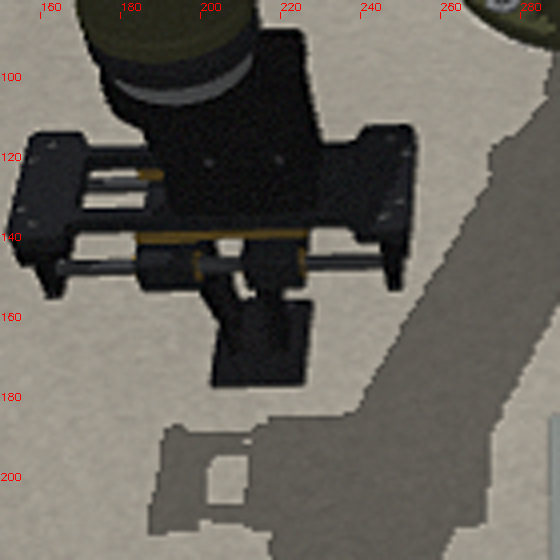

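Request:
drive_tool(commands=[[1.22,-2.46,0,0,0,-0.2,0.05],[1.22,-2.46,0,0,0,0,0.05],[1.22,-2.46,0,0,0,0,0.05],[1.22,-2.46,0,0,0,0,0.05],[1.22,-2.46,0,0,0,0,0.05],[1.22,-2.46,0,0,0,0,0.05],[1.22,-2.46,0,0,0,0,0.05],[1.22,-2.46,0,0,0,0,0.05],[1.22,-2.46,0,0,0,0,0.05],[1.22,-2.46,0,0,0,0,0.05],[1.22,-2.46,0,0,0,0,0.05],[1.22,-2.46,0,0,0,0,0.05],[0,0,1,0,0,0,0.05],[0,0,1,0,0,0,0.05],[0,0,1.2,0,0,0,0.05],[0,0,0,0,0,0,0.05],[0,0,0,0,0,0,0.05],[0,0,0,0,0,0,0.05]])

```text
time_s: 41.58
tool_pos: [0.6005, 0.0976, 0.1261]
tool_rot: [180.0, 0.0, -0.8]
force: [-0.6, -0.3, -0.6]
grip_width: 0.0133
```

```bash
python3 go.py 0.602 0.099 0.115 -0.8
```

```text
t 41.58 pos [0.6005 0.0976 0.1261] rot [ 1.7996e+02  2.0000e-02 -7.5000e-01] w 0.0133 F [-0.6 -0.3 -0.6]
translate first (cm) [ 0.15 -0.15  1.11] then rotvec [0.04 0.02 0.05] | or after turning, translate [ 0.15 -0.15  1.11]
```

Request:
drive_tool(commands=[[0.1,-0.1,0.5,0,0,0,0.05],[0,0,0.5,0,0,0,0.05],[0,0,0.2,0,0,0,0.05],[0,0,0,0,0,0,0.05],[0,0,0,0,0,0,0.05],[0,0,0,0,0,0,0.05]])

```text
time_s: 42.08
tool_pos: [0.6021, 0.0996, 0.1145]
tool_rot: [180.0, -0.1, -0.7]
force: [2.6, -0.4, -1.0]
grip_width: 0.0135
```

```bash
python3 go.py 0.602 0.099 0.100 -0.8
python3 - <<'E'
from h import *
s=env.read_camera("scene");crop(s,270,140,420,270,"s22.png",5)
E
```

```text
t 42.08 pos [0.6021 0.0996 0.1145] rot [ 1.7999e+02 -7.0000e-02 -6.5000e-01] w 0.0135 F [ 2.6 -0.4 -1. ]
translate first (cm) [-0.01  0.06  1.45] then rotvec [ 0.   -0.07  0.15] | or after turning, translate [-0.01  0.06  1.45]
```

View pics/s22.png

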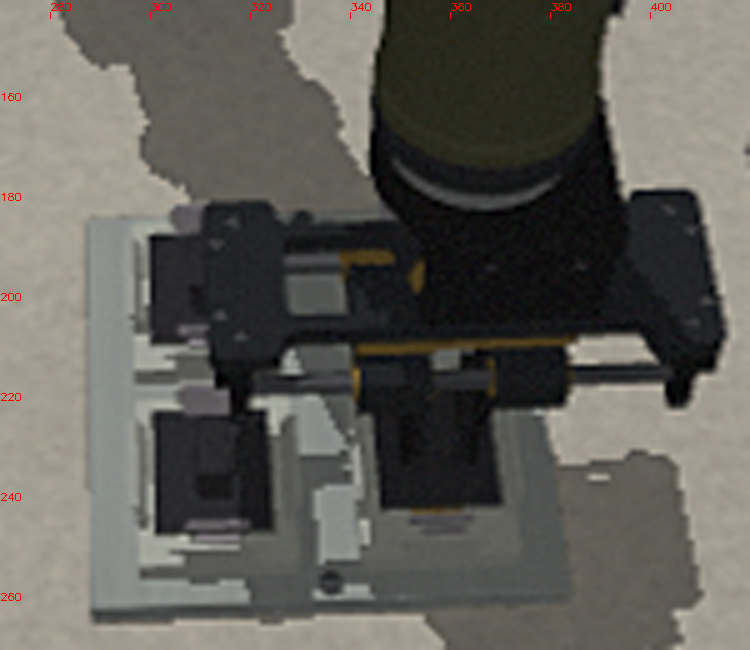

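Request:
drive_tool(commands=[[0.05,0.05,0.2,0,0,0,0.05],[0,0,0.2,0,0,0,0.05],[0,0,0.2,0,0,0,0.05],[0,0,0,0,0,0,0.05],[0,0,0,0,0,0,0.05]])

```text
time_s: 42.55
tool_pos: [0.6028, 0.0995, 0.1091]
tool_rot: [-180.0, -0.1, -0.6]
force: [2.0, 0.2, 5.0]
grip_width: 0.0137
```

Request:
drive_tool(commands=[[0,0,0.2,0,0,0,0.05],[0,0,0.2,0,0,0,0.05],[0,0,0,0,0,0,0.05],[0,0,0,0,0,0,0.05]])

```text
time_s: 42.88
tool_pos: [0.6021, 0.0996, 0.1044]
tool_rot: [-180.0, -0.0, -0.6]
force: [1.3, 1.0, 3.6]
grip_width: 0.0134
```

Request:
drive_tool(commands=[[0,0,0.2,0,0,0,0.05],[0,0,0.2,0,0,0,0.05],[0,0,0,0,0,0,0.05],[0,0,0,0,0,0,0.05]])

```text
time_s: 43.22
tool_pos: [0.6021, 0.0994, 0.1004]
tool_rot: [180.0, 0.0, -0.6]
force: [1.0, 1.0, 6.5]
grip_width: 0.0134
```

Request:
drive_tool(commands=[[0,0,0.2,0,0,0,0.05],[0,0,0.1,0,0,0,0.05],[0,0,0,0,0,0,0.05],[0,0,0,0,0,0,0.05]])

```text
time_s: 43.55
tool_pos: [0.6021, 0.0995, 0.1003]
tool_rot: [179.9, 0.0, -0.6]
force: [-6.2, -1.7, 23.5]
grip_width: 0.0135
```

Request:
drive_tool(commands=[[0,0,-0.3,0,0,0,0.05],[0,0,0,0,0,0,0.05],[0,0,0,0,0,0,0.27],[0,0,0,0,0,0,0.27],[0,0,0,0,0,0,0.27],[0,0,-1,0,0,0,0.27],[0,0,-1,0,0,0,0.27],[0,0,-2,0,0,0,0.3],[0,0,-2,0,0,0,0.4],[0,0,-2,0,0,0,0.4],[0,0,-2,0,0,0,0.4],[0,0,0,0,0,0,0.4]])

```text
time_s: 44.55
tool_pos: [0.6045, 0.1002, 0.2059]
tool_rot: [-179.9, -0.5, -0.6]
force: [0.3, 0.5, 0.4]
grip_width: 0.0336
```

Request:
drive_tool(commands=[[0,3,0,0,0,3,0.4],[0,3,0,0,0,3,0.4],[0,3,0,0,0,3,0.4],[0,3,0,0,0,3,0.4],[0,3,0,0,0,3,0.4],[0,3,0,0,0,3,0.4],[0,3,0,0,0,0,0.4],[0,3,0,0,0,0,0.4],[0,3,0,0,0,0,0.4],[0,3,0,0,0,0,0.4],[0,3,0,0,0,0,0.4],[0,0,0,0,0,0,0.4]])

```text
time_s: 45.55
tool_pos: [0.5257, -0.2282, 0.2002]
tool_rot: [179.7, 0.0, -19.2]
force: [-0.7, -1.1, -0.5]
grip_width: 0.0346
```

Run:
```python
from h import *
s=env.read_camera("scene");crop(s,280,170,390,270,"s23.png",6);cv2.imwrite("pics/s23f.png",s["img"])
t=env.read_camera("top");crop(t,240,215,345,325,"t23.png",5);cv2.imwrite("pics/t23f.png",t["img"])
```

```text
(no output)
```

View pics/s23.png

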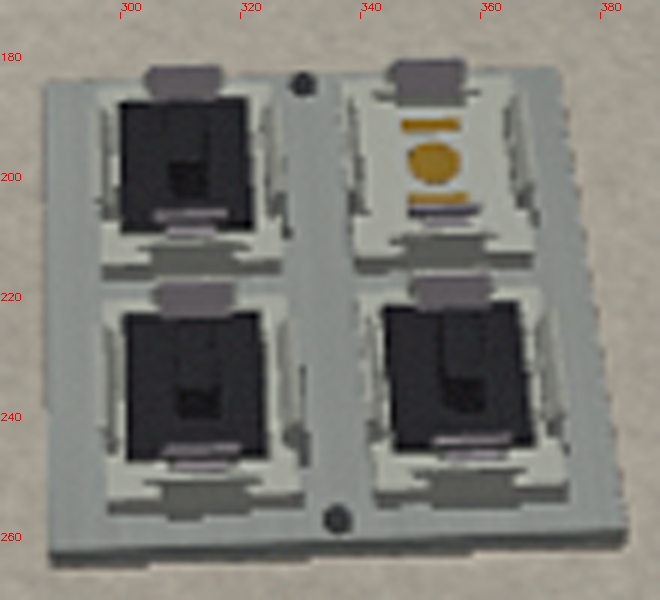

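View pics/t23.png

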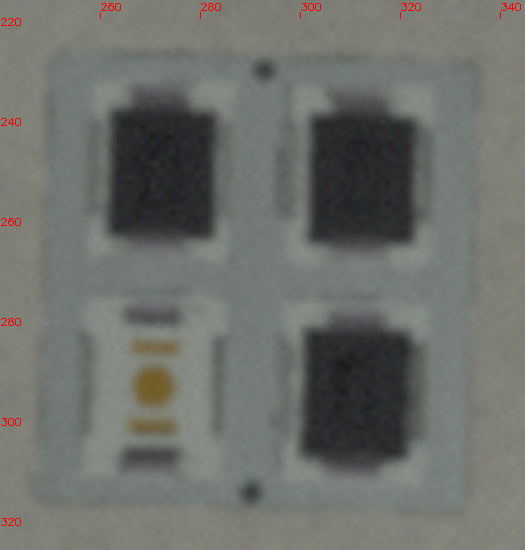

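View pics/s23f.png

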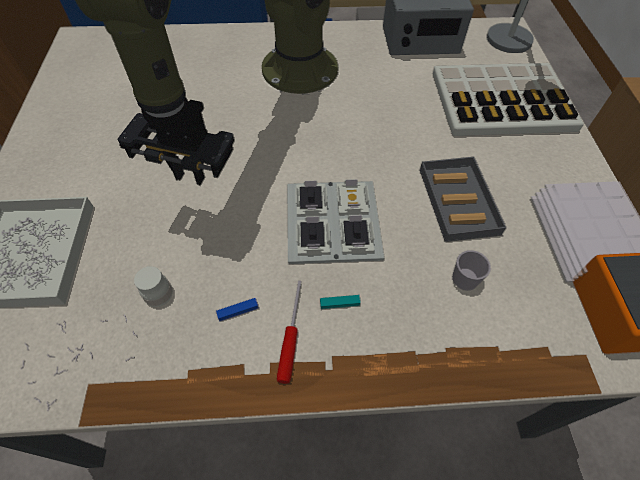

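View pics/t23f.png

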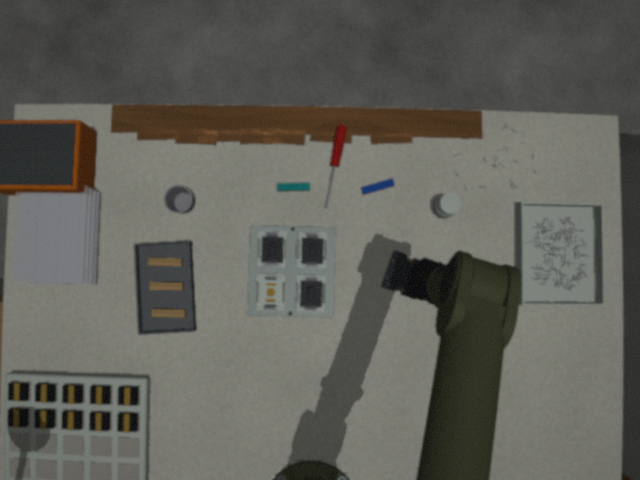

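Run:
```python
from h import *
print(env.sign_off(), env.get_obs()["time_s"])
```

```text
the job is handed in; nothing more can be done
the job is handed in; nothing more can be done
```

I moved all three packing bars into the grey tray first. I then laid the three loose covers on three bases of their own and pressed each one home. The job was handed in at about 46 s of the 210 s allowed.

- **Bars:** the last pictures show all three lying inside the tray.
- **Covers:** each press took about 4–5 N while the clips yielded, then stopped hard at the same height (tool at 0.1003 m, 12–29 N). The floor should put the tool at 0.100 m. In both camera views the covers look level, with the clip lips over both end edges. Only three covers were ever in view, so one base stays empty.
- **Left alone:** the screwdriver, jar, cup and the blue and turquoise look-alike bars are where they started. The arm ended clear of everything.
- **Disagreements:** the two cameras differed by about 3 mm on where the first base sat. I took the mean, and it went in without side force. The press force I measured on the way down was below the stated 8–16 N, probably because I only read it between steps. I judged the snap by the final height and the pictures.

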